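Clamp a plaster mould with a coarse-threaded wing nut

ROBOT

A 7-joint arm with a two-finger parallel gripper is mounted at the origin on the work surface. World frame = base frame: x ahead of the robot, y to its left, z up, the work surface at z = 0. Lengths are in m, angles in degrees, forces in N, time in s.
With the tool pointing down it reaches from about 0.425 to 0.875 m from the base axis. Payload 4.7 kg.
Tool frame: the origin (TCP) lies at the very end of the fingers, on their centre line; the grasp point (between the pads) lies 19 mm behind it; z points along the fingers, y is the direction in which the jaws open and shut (so a half turn about z gives the same grasp; the last joint's range is limited). The gripper opens to 87 mm and grips with 3 to 60 N. Pads are 19 mm wide; open, the fingers measure 117 mm over their backs; the gripper's body (75 mm by 190 mm) begins 51 mm behind the grasp point.
Start: joints at [-66.343, 18.392, -4.016, 83.108, 1.295, 78.541, -3.26], TCP at [0.252, 0.599, 0.223] pointing down, gripper open.
Joint ranges: [-163.93, 163.93], [-17.29, 119.83], [-79.2, 71.16], [3.27, 140.29], [-89.18, 269.18], [5.43, 117.66], [-154.24, 154.24]. Speed limits (degrees/s): [147.25, 147.25, 180, 180, 180, 180, 180].

INTERFACE

Orientations are given as [roll, pitch, yaw] about the fixed x, y, z axes, in that order (R = Rz(yaw) Ry(pitch) Rx(roll)).
In Python, from cell import * gives the robot as it stands.
- The arm moves only by the tool arm_command, never from a script. Its argument "targets" is a list that holds one entry, the list of rows, each a list of 7 numbers: the shift along the tool's x, y, z in m, then the turn, a rotation vector about the tool's x, y, z in degrees, then the gripper's target within -1 to 1 (shut at 1, half-way at 0, fully open at -1). In form: [[[tx, ty, tz, rx, ry, rz, claw], ...]]. A call has 1 to 10 rows; each row is the pose to reach, as a shift and turn from the pose commanded when the call began, along the tool's axes at that moment; what a row does not reach only later rows make up. A row lasts 1/10 s, in which the tool goes at most 50 mm and 8.59 degrees, less where a joint would pass 70% of its speed; a pose out of reach is approached as far as the arm can. A call with a gripper value outside its range is refused whole. The fingers move at their own pace and stop on an object; "newtons" is the grip in N (left out, the last holds). Time passes only in rows, so rows that repeat a pose let the fingers close. It gives the time, the measured TCP pose, the force and the opening at its end, in the units of the state.
- get_obs(): the state, without advancing time (a new reading comes with each control period).
- read_camera(name): name is "scene" or "top" or "wrist"; returns a dict with "img" (480x640x3 uint8, red, green, blue), "z_map" (480x640 float32, m along the optical axis (not along the pixel's ray), 0 where there is no reading), "K" (3x3 intrinsics, pixels), "origin" and "attitude" of the camera in the world. Camera axes: x right, y down, z forward; pixel columns grow to the right and rows downward; lengths in m; the calibration is good to about 2 mm. A picture is of the moment at which its call begins.
- sign_off(): hands the job in, once; it reports no verdict.
Trained networks look in the newest picture that a camera, given by its name, has taken for a name from the list of things; names that differ only in an ending like _2 or _b are one class to them, and where a whole thing is asked for, a point or a joint stands for the part that bears it (a point fixed in the world has none). Each returns a list of dicts, best first, with "conf" (0 to 1); they miss things now and then, are a little off and sometimes report something else, mostly with a low value. They report only what shows in the picture. A call takes as long as a camera call.
- search_frame(thing, camera): "position" ([column, row] in pixels, amid what is visible of it).
The state is a dict: "time_s": time; "qpos": joint angles; "joint_velocities": joint speeds; "effort": joint torques, N m; "tool_pos": TCP position; "tool_rot": TCP orientation; "force": force on the tool from outside, world axes, zero at the start; "wrist_torque": the same for the moment, N m; "grip_width": finger opening in m.
Only numpy, scipy, OpenCV 4.12 (cv2) and the standard library are available. Lean on these libraries where they do the work, as an engineer would, in place of code of your own. Each camera call takes 0.05 s, during which the arm holds its last target.

TASK

The wing nut of the mould clamp lies on its side on the bench. Stand it up and set it mouth down on the mould's stud; turn it back (anticlockwise from above) until you feel it drop into the thread start, then forward (clockwise) to run it all the way down until it sits flat on the clamp bar. Leave it there, and do not disturb the bowl, cup, tile and spatula.

Things in the scene. Friction and masses are not known exactly. Their poses are not given: they have to be found in the camera images.
- nut_mid (a point): Centre of the loose cast aluminium wing nut, about 180 g, 60 mm long. Its x is the nut's axis, from mouth (x -30 mm) to handle end (+30). From -30 to +4 it is a square block, 48 x 48 mm. It starts on its side on the bench, x level and z up. It stands stably on its mouth; let go leaning under 30 degrees with the mouth's low edge on the bench, it settles upright.
- nut_bar (a point): Centre of the nut's handle, a plain bar: 26 mm along the nut's x, 20 mm thick along y, 48 mm long along z. Same axes as nut_mid, 17 mm from it. As the nut lies, the bar stands on end beside the block: pinch it across its 20 mm with a tool leaning 45 degrees from handle to mouth. Once the nut stands, take it straight from above.
- nut_mouth (a point): Centre of the nut's open mouth, same axes as nut_mid, 30 mm from it. A 35 mm bore, 24 mm deep, then a blind guide hole 12 mm square, 27 mm deep more. Two teeth, 5 mm wide, 4 mm high, 2 mm in from the mouth, stand in the bore to a 23 mm circle, opposite each other in line with the bar's 48 mm length.
- seat (a point): Centre of the top face of the steel clamp bar (60 mm along its x, 170 along y) on a fixed two-part plaster mould (150 x 190 mm), 70 mm above the bench; z is up and is the stud's axis. The nut run fully on sits here: nut_mid 30 mm above the seat, about 105 to 135 degrees of forward (clockwise) turning and 5 mm lower than where it dropped to.
- crown (a point): Centre of the fixed stud's flat crown, 32 mm across, 17 mm above the seat. Two 40 degree gaps in it, opposite each other, are the thread starts; how they are turned varies and is not measured. A nut set on it rests on its teeth (nut_mid 45 mm above seat; 48 if on a stop), or drops if they are over the gaps. Clockwise from above it runs against a 3 mm stop beside a gap.
- pin_tip (a point): Tip of the stud's 9 mm guide pin, cone ended, 48 mm above the seat; it enters the nut's guide hole. Turned back (anticlockwise), within 160 degrees, the nut's teeth meet the far sides of the stops over the gaps and it drops 10 mm by its weight if held loosely or pushed lightly (nut_mid 35 mm above seat). Fingers loosely astride the bar turn it (0.1 N m; tight, over 0.3).
- bowl: Loose white bowl, 110 mm across, 50 mm high, a bystander; origin under its centre.
- cup: Loose unglazed clay cup, 64 mm across, 70 mm high, a bystander; origin under its centre.
- tile: Loose white tile, 100 x 100 x 12 mm, a bystander; origin under its centre.
- spatula: Loose spatula lying on the bench, about 0.25 m long along its x, a bystander.

How it is judged (in metres and radians):
At the end, for the whole second after the job is handed in: The nut is on the stud, run down the thread until it sits on the clamp bar: its centre within 4 mm of the stud axis and less than 31.8 mm above the bar, its axis within 0.06 rad of upright, handle up, and let go (z of nut_mid in the frame of seat below 0.0318 m and horizontal distance between nut_mid and seat below 0.004 m and angle between nut_mid's own x axis and vertical below 0.06 rad); the robot touches nothing.
It fails at once if the bowl is moved more than 25 mm (distance of bowl from where it was at the start of the episode above 0.025 m).
It fails at once if the cup is moved more than 25 mm (distance of cup from where it was at the start of the episode above 0.025 m).
It fails at once if the tile is moved more than 25 mm (distance of tile from where it was at the start of the episode above 0.025 m).
It fails at once if the spatula is moved more than 25 mm (distance of spatula from where it was at the start of the episode above 0.025 m).
It also fails if it takes over 72 s, if anything falls off the work surface, if the arm or the gripper's body presses on something with over 40 N, if the wrist force passes 120 N, or if a joint passes its speed limit or range.

## Working session

There is one attempt and no reset: what is moved stays moved. The work goes in short steps, Python scripts to look and compute and a tool call to move; the robot and the scene stay as the last step left them, time stands still between calls to the robot, and variables do not carry over. Pictures are saved under pics/ and viewed, and the job is handed in when it is done.

Besides the shell and the picture viewer there is one more tool, called by a JSON object that holds its "api" and its "payload", one argument or row to a line. arm_command: Moves the arm, as the interface text tells. Its arguments: {"type":"object","properties":{"targets":{"type":"array","items":{"type":"array","items":{"type":"array","items":{"type":"number"}}}},"newtons":{"type":"number"}},"required":["targets"]}

```bash
mkdir -p pics; ls; cat > h.py <<'E'
from cell import *
import numpy as np, cv2
from scipy.spatial.transform import Rotation as R
def att(c):
    a=np.array(c["attitude"],float)
    return a if a.shape==(3,3) else R.from_euler('xyz',a,degrees=True).as_matrix()
def unproj(c,u,v,z):
    K=c["K"]; p=np.stack([(u-K[0,2])/K[0,0]*z,(v-K[1,2])/K[1,1]*z,z],-1)
    return p@att(c).T+np.array(c["origin"])
def proj(c,P):
    q=(np.atleast_2d(P)-np.array(c["origin"]))@att(c); K=c["K"]
    return np.c_[q[:,0]/q[:,2]*K[0,0]+K[0,2],q[:,1]/q[:,2]*K[1,1]+K[1,2]]
def cloud(c):
    v,u=np.mgrid[0:480,0:640]; return unproj(c,u.astype(float),v.astype(float),c["z_map"].astype(float))
E
python3 - <<'E'
from h import *
o=get_obs(); print({k:np.round(v,3) for k,v in o.items()})
for n in ["scene","top","wrist"]:
    c=read_camera(n); cv2.imwrite(f"pics/{n}0.png",c["img"][:,:,::-1])
    print(n,c["origin"],c["attitude"],c["K"][0,0])
    P=cloud(c)
    for t in ["nut_mid","nut_bar","nut_mouth","seat","crown","pin_tip","bowl","cup","tile","spatula"]:
        for d in search_frame(t,n)[:2]:
            u,v=d["position"]; ui,vi=int(u),int(v)
            print(t,np.round(d["position"],1),round(d["conf"],2),np.round(P[min(vi,479),min(ui,639)],3))
E
```

```text
pics
{'time_s': np.float64(0.0), 'qpos': array([-66.344,  18.44 ,  -4.015,  83.173,   1.294,  78.539,  -3.26 ]), 'joint_velocities': array([-0.021,  0.092, -0.027, -0.039, -0.011,  0.031,  0.039]), 'effort': array([ 1.0000e-03, -4.9129e+01, -4.0300e-01, -3.1253e+01, -6.4000e-02,
        4.4000e-02,  0.0000e+00]), 'tool_pos': array([0.252, 0.598, 0.221]), 'tool_rot': array([-1.79893e+02,  4.00000e-03,  1.57153e+02]), 'force': array([-0.392,  0.015,  0.609]), 'wrist_torque': array([-0.003,  0.013, -0.016]), 'grip_width': np.float64(0.087)}
scene [ 1.44898678 -0.61667661  0.83058554] [-123.90655986    1.23780026   54.81923127] 571.5284930396799
nut_mid [257.3 287.6] 0.61 [ 0.546 -0.165  0.042]
nut_mid [200.2 367.7] 0.2 [ 0.652 -0.361  0.001]
nut_bar [255.5 290.1] 0.65 [ 0.557 -0.177  0.046]
nut_mouth [256.7 285.9] 0.97 [ 0.544 -0.166  0.047]
crown [350.  237.1] 0.92 [0.539 0.1   0.066]
crown [393.6 309.2] 0.49 [0.752 0.055 0.008]
pin_tip [347.5 237.7] 0.78 [0.539 0.091 0.07 ]
bowl [393.4 308.5] 0.8 [0.75  0.057 0.008]
cup [293.7 230.9] 0.64 [0.414 0.016 0.055]
tile [441.2 238.7] 0.86 [0.619 0.336 0.012]
spatula [199.6 369.3] 0.94 [ 0.657 -0.365  0.003]
top [ 0.49351993 -0.03264999  1.21703741] [-176.11316942    1.58889369  -89.42073836] 470.8696132268366
nut_mid [371.8 256.5] 0.87 [ 0.534 -0.149  0.048]
nut_bar [373.9 257.4] 0.59 [ 0.531 -0.153  0.049]
nut_mouth [374.5 256.1] 0.57 [ 0.534 -0.156  0.046]
seat [262.6 266.8] 0.56 [0.506 0.119 0.069]
seat [370.7 259.1] 0.5 [ 0.526 -0.146  0.047]
crown [259.6 267.1] 0.97 [0.503 0.125 0.076]
pin_tip [261.2 266.9] 0.82 [0.506 0.122 0.068]
bowl [297.6 161.1] 0.56 [0.782 0.04  0.002]
cup [292.9 314.5] 0.83 [ 0.385  0.049 -0.   ]
cup [296.7 162.2] 0.67 [0.778 0.043 0.008]
tile [182.7 219.6] 0.67 [0.627 0.338 0.008]
spatula [442.6 214.9] 0.72 [ 0.645 -0.336  0.001]
wrist [0.1909391  0.62688465 0.38450937] [1.65714690e+02 5.20664332e-02 6.71694320e+01] 387.25357760565396
```

View pics/scene0.png

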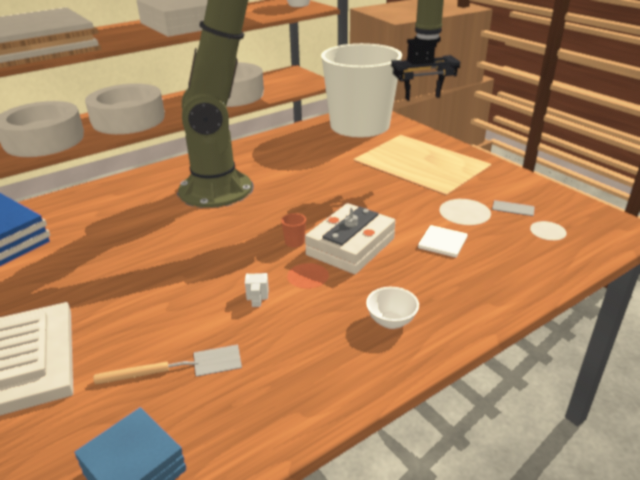

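View pics/top0.png

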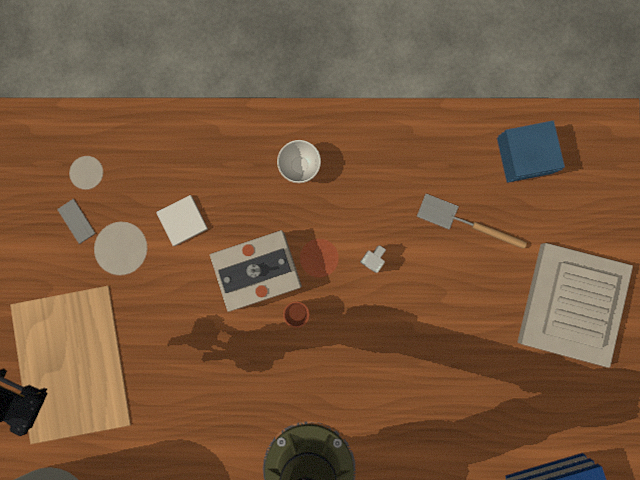

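```bash
python3 - <<'E'
from h import *
for n,(a,b,c_,d) in {"scene":(215,255,300,325),"top":(340,225,405,290)}.items():
    im=cv2.imread(f"pics/{n}0.png")[b:d,a:c_]; cv2.imwrite(f"pics/{n}0c.png",cv2.resize(im,None,fx=8,fy=8,interpolation=cv2.INTER_CUBIC))
c=read_camera("top"); P=cloud(c)
np.set_printoptions(linewidth=220)
print((P[234:282:2,350:398:2,2]*1000).round().astype(int))
print((P[240:296:2,240:286:2,2]*1000).round().astype(int))
E
```

```text
[[   2   -3   -2    3    0    0   -3   -1   -2    0   -4    0   -1   -3   -1   -1   -2    5    0   -1   -2    1    2   -2]
 [  -1   -1 1217   -2    1    0    1   -3    1   -1   -4   -4   -1    1    2   -2    2   -2   -3   -2   -1    1   -2   -1]
 [   3    2    1   -5    1    4   -1   -2   -2   -3   -1   -1    3    1    0    0    6    4   -1   -2    0    1   -2   -2]
 [   0   -4   -6    4   -5    0    0   -1   -3   -1   -3    0    2    2    0   -2   -4   -3   -5   -2   -1   -1    0   -3]
 [   1   -2    2    2   -2   -3   -1   -1   -4    1    3   -4    1   -1    4    1   -2    1   -5    1   -2    1   -2   -3]
 [   0   -3   -5   -1    0   -1   -1   -3   -2   -2   -1   -4    2   -4    0   -5    0    0    1    1    0   -1    1   -3]
 [  -1   -6    1   -2   -2    3   -2    0   -1   -1   -1    0   -3   -3   45   47    1   -4   -1   -1   -5   -1   -1   -1]
 [  -5    1   -4   -3    4    0    1   -2    0    2   -2    1   -1   43   50   46   43   -3   -3   -2   -2   -2   -3   -1]
 [  -1   -1   -4    2    1   -3    3   -4   -2   49    2   -3   25   46   45   46   47   52   -2   -2   -2   -2   -3
[... 4457 characters left out ...]
 69   72   69   65   72   58   65   59   61   61   57   59   59   60   57   58   56   58   62   61   65   58]
 [  69   71   69   63   56   61   61   61   57   63   57   58   65   59   59   60   59   62   61   65   61   61   61]
 [  59   61   61   64   61   63   61   57   62   64   67   61   65   59   62   64   61   57   59   62   58   60   59]
 [  59   60   59   59   61   61   60   64   63   66   64   64   61   63   59   60   57   62   57   58   63   63   57]
 [  62   58   59   60   63   61   58   60   61   64   66   66   68   64   58   60   59   59   60   60   62   62   60]
 [  58   62   59   60   59   59   58   63   66   59   63   64   65   58   60   59   61   60   56   56    0    2   -2]]
```

```bash
cat > fit.py <<'E'
from h import *
from scipy.optimize import minimize
from scipy.ndimage import distance_transform_edt
def nutfit(cs):
    pts=[]
    for c in cs:
        P=cloud(c); z=P[...,2]; m=(z>.03)&(z<.06)
        m[:, :340]=0; m[:, 410:]=0; m[:220]=0; m[295:]=0
        pts.append(P[m])
    p=np.concatenate(pts); zt=np.median(p[:,2]); p=p[:,:2]
    # image filled: maximise IoU of mask with template
    g=np.mgrid[-60:61,-60:61].reshape(2,-1).T/1000.
    c=cs[0]; c0=p.mean(0)
    # sample grid at world z=.048 and mark occupied by mean mask
    acc=np.mean([ (lambda P:((P[...,2]>.03)&(P[...,2]<.06)).astype(float))(cloud(c)) for c in cs],0).astype(np.float32)
    W=np.c_[g+c0,np.full(len(g),.048)]
    uv=proj(c,W).astype(np.float32)
    occ=cv2.remap(acc,uv[:,0].reshape(1,-1),uv[:,1].reshape(1,-1),cv2.INTER_LINEAR)[0]
    sg=lambda d:1/(1+np.exp(-d/.0006))
    def cost(x):
        th=x[2]; q=(W[:,:2]-x[:2]); a=q@[np.cos(th),np.sin(th)]; b=q@[-np.sin(th),np.cos(th)]
        t=np.maximum(sg(np.minimum(np.minimum(a+.03,.004-a),.024-abs(b))),sg(np.minimum(np.minimum(a,.030-a),.010-abs(b))))
        return ((t-occ)**2).sum()
    best=min((minimize(cost,[*c0,t],method='Nelder-Mead',options=dict(initial_simplex=[[*c0,t],[c0[0]+.01,c0[1],t],[c0[0],c0[1]+.01,t],[*c0,t+.3]])) for t in np.radians(range(0,360,30))),key=lambda r:r.fun)
    return best.x,best.fun,occ.sum(),zt
E
python3 - <<'E'
from fit import *
cs=[read_camera("top") for _ in range(3)]
x,f,n,zt=nutfit(cs); print("nut",x[:2].round(4),np.degrees(x[2]),f,n,zt)
c=cs[0]; im=c["img"][:,:,::-1].copy()
th=x[2]; ax=np.array([np.cos(th),np.sin(th)]); bx=np.array([-ax[1],ax[0]])
poly=[(-30,-24),(4,-24),(4,-10),(30,-10),(30,10),(4,10),(4,24),(-30,24)]
W=np.array([[*(x[:2]+a/1e3*ax+b/1e3*bx),.048] for a,b in poly])
big=cv2.resize(im[225:290,340:405],None,fx=8,fy=8,interpolation=cv2.INTER_CUBIC)
cv2.polylines(big,[(((proj(c,W)-[340,225])+.5)*8).astype(np.int32)],True,(0,255,0),1)
cv2.imwrite("pics/nutfit.png",big)
# clamp bar/crown
ps=[];cr=[];pt=[]
for c in cs:
    P=cloud(c); Q=P[220:320,200:310].reshape(-1,3); z=Q[:,2]
    cr.append(Q[(z>.081)&(z<.095)]); pt.append(Q[(z>.1)&(z<.2)])
cr=np.concatenate(cr); pt=np.concatenate(pt)
print("crown",cr.mean(0),len(cr),cr[:,:2].min(0),cr[:,:2].max(0)); print("pin",np.median(pt,0),len(pt),np.median(pt[pt[:,2]>.113],0))
(cx,cy),r=cv2.minEnclosingCircle(cr[:,:2].astype(np.float32)*1000); print(cx,cy,r)
# mould silhouette at 60mm: min area rect
m=np.mean([cloud(c)[...,2]>.04 for c in cs],0)>.5
m2=np.zeros_like(m); m2[215:325,195:308]=m[215:325,195:308]
n,l,s,_=cv2.connectedComponentsWithStats(m2.astype(np.uint8)); k=1+np.argmax(s[1:,4])
print(s)
cn=cv2.findContours((l==k).astype(np.uint8),0,1)[0][0].reshape(-1,2)
W=unproj(c,cn[:,0]*1.,cn[:,1]*1.,np.full(len(cn),np.median(c["z_map"][l==k])))
print(cv2.minAreaRect((W[:,:2]*1000).astype(np.float32)), W[:,2].mean())
big=cv2.resize(c["img"][:,:,::-1][225:315,205:305],None,fx=7,fy=7,interpolation=cv2.INTER_CUBIC)
cv2.imwrite("pics/mould.png",big)
E
```

```text
nut [ 0.5324 -0.1582] 326.0799991382114 24.653786616729235 2215.7344 0.04688880026592113
crown [0.49561762 0.13917152 0.08649997] 336 [0.47368781 0.12339576] [0.5105158  0.20641934]
pin [0.49595095 0.1382022  0.11435635] 38 [0.4959461  0.13844204 0.11608343]
486.1435546875 164.9763641357422 43.27438735961914
[[     0      0    640    480 302322]
 [   241    220      1      1      1]
 [   271    231      1      1      1]
 [   209    230     92     81   4698]
 [   283    301     25     24    178]]
((495.8954772949219, 138.55661010742188), (147.74383544921875, 190.06809997558594), 18.970500946044922) 0.06405391433371962
```

View pics/nutfit.png

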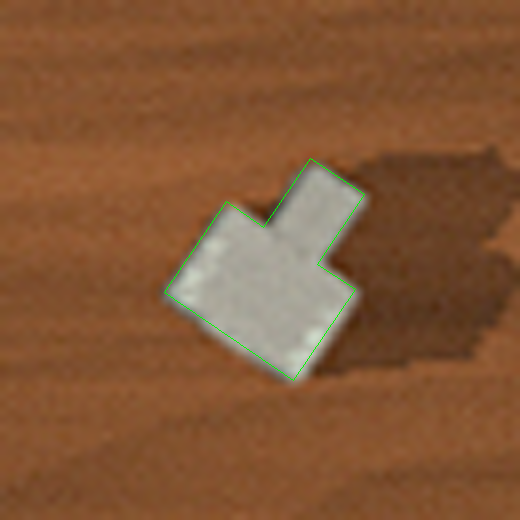

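View pics/mould.png

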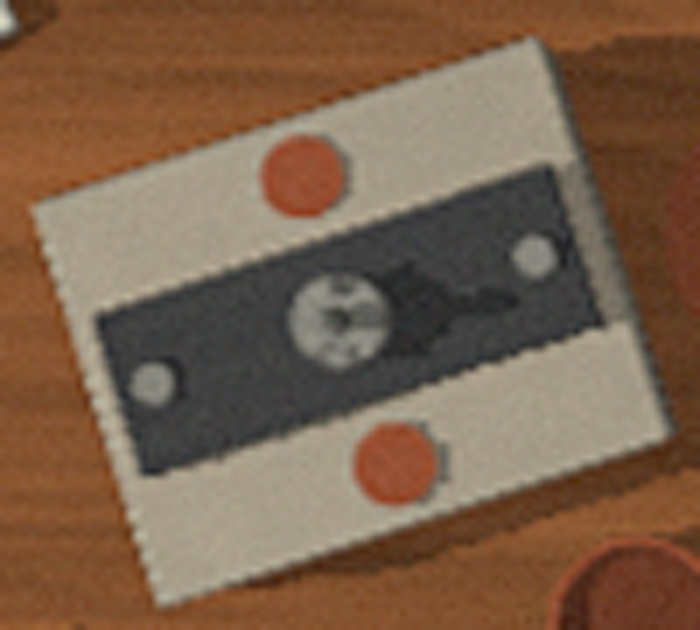

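View pics/scene0c.png

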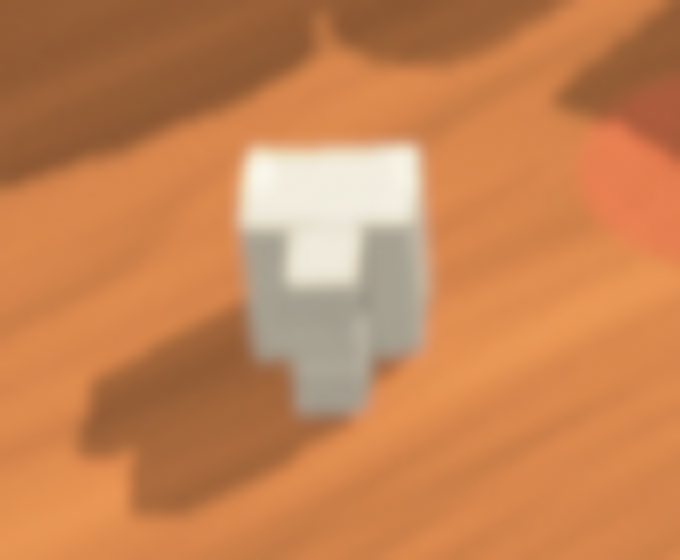

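```bash
cat >> h.py <<'E'
def cur():
    o=get_obs(); return np.array(o["tool_pos"]),R.from_euler('xyz',o["tool_rot"],degrees=True)
def go(pos,Rg):
    p,Rc=cur(); d=Rc.inv().apply(np.array(pos)-p); rv=(Rc.inv()*Rg).as_rotvec(degrees=True)
    print("shift",d.round(4),"rot",rv.round(2), "dist",np.linalg.norm(d).round(3),"ang",np.linalg.norm(rv).round(1))
NUT=np.array([.5324,-.1582]); TH=np.radians(326.08)
ax=np.array([np.cos(TH),np.sin(TH),0]); bx=np.array([-ax[1],ax[0],0]); up=np.array([0,0,1.])
def toolR(y,z):
    z=z/np.linalg.norm(z); return R.from_matrix(np.c_[np.cross(y,z),y,z])
RG=toolR(bx,-ax-up)
GR=np.r_[NUT,0]+.0135*ax+.015*up
E
python3 - <<'E'
from h import *
print(RG.as_euler('xyz',degrees=True),GR)
go([.5,.25,.32],R.from_euler('xyz',[180,0,150],degrees=True))
go(GR-.1*RG.apply([0,0,1]),RG)
E
```

```text
[180.   -45.   146.08] [ 0.54360254 -0.16573347  0.015     ]
shift [-0.3637 -0.2255 -0.0974] rot [0.01 0.   7.16] dist 0.439 ang 7.2
shift [-0.6347 -0.6053  0.1368] rot [-4.34 44.86 10.5 ] dist 0.888 ang 46.3
```

{"api": "arm_command", "payload": {
  "targets": [
    [[-0.364,-0.225,-0.097,0,0,7,-1],[-0.364,-0.225,-0.097,0,0,7,-1],[-0.364,-0.225,-0.097,0,0,7,-1],[-0.364,-0.225,-0.097,0,0,7,-1],[-0.364,-0.225,-0.097,0,0,7,-1],[-0.364,-0.225,-0.097,0,0,7,-1],[-0.364,-0.225,-0.097,0,0,7,-1],[-0.364,-0.225,-0.097,0,0,7,-1],[-0.364,-0.225,-0.097,0,0,7,-1],[-0.364,-0.225,-0.097,0,0,7,-1]]
  ]
}}

```text
time_s: 2.85
tool_pos: [0.5049, 0.2434, 0.3215]
tool_rot: [179.9, 0.3, 149.5]
force: [-0.1, -0.5, -0.3]
grip_width: 0.0872
```

```bash
python3 - <<'E'
from h import *
print(get_obs()["qpos"])
go(GR-.12*RG.apply([0,0,1])+.03*up,RG)
E
```

```text
[-41.11302308   5.40658513  13.63994495  87.56903092  -1.08877826
  86.97359052  32.0200312 ]
shift [-0.3248 -0.3382  0.1927] rot [-1.27 45.25  3.27] dist 0.507 ang 45.4
```

{"api": "arm_command", "payload": {
  "targets": [
    [[-0.325,-0.338,0.193,-1.3,45.2,3.3,-1],[-0.325,-0.338,0.193,-1.3,45.2,3.3,-1],[-0.325,-0.338,0.193,-1.3,45.2,3.3,-1],[-0.325,-0.338,0.193,-1.3,45.2,3.3,-1],[-0.325,-0.338,0.193,-1.3,45.2,3.3,-1],[-0.325,-0.338,0.193,-1.3,45.2,3.3,-1],[-0.325,-0.338,0.193,-1.3,45.2,3.3,-1],[-0.325,-0.338,0.193,-1.3,45.2,3.3,-1],[-0.325,-0.338,0.193,-1.3,45.2,3.3,-1],[-0.325,-0.338,0.193,-1.3,45.2,3.3,-1]]
  ]
}}

```text
time_s: 3.85
tool_pos: [0.6006, -0.1714, 0.1297]
tool_rot: [178.3, -44.4, 147.8]
force: [0.3, -0.3, -0.4]
grip_width: 0.087
```

```bash
python3 - <<'E'
from h import *
o=get_obs(); print(o["qpos"],o["joint_velocities"],o["tool_pos"],o["tool_rot"])
go(GR-.06*RG.apply([0,0,1]),RG)
E
```

```text
[ 25.89139304  54.4835485  -13.83923117  50.84433964  -3.8948814
 117.59979931  70.03741915] [ -6.18080561  25.53612748  63.90597114 -27.43180462  -5.83621807
  -0.51694339  49.41465192] [ 0.60061113 -0.17143412  0.12970311] [178.3137231  -44.42835232 147.80652339]
shift [-0.0443 -0.0285  0.057 ] rot [0.47 0.55 1.24] dist 0.078 ang 1.4
```

{"api": "arm_command", "payload": {
  "targets": [
    [[-0.044,-0.028,0.057,0.5,0.5,1.2,-1],[-0.044,-0.028,0.057,0.5,0.5,1.2,-1],[-0.044,-0.028,0.057,0.5,0.5,1.2,-1],[-0.044,-0.028,0.057,0.5,0.5,1.2,-1],[-0.044,-0.028,0.057,0.5,0.5,1.2,-1],[-0.044,-0.028,0.057,0.5,0.5,1.2,-1]]
  ]
}}

```text
time_s: 4.45
tool_pos: [0.5778, -0.1913, 0.0594]
tool_rot: [-178.7, -44.6, 145.1]
force: [-0.3, 0.2, 0.2]
grip_width: 0.0875
```

```bash
python3 - <<'E'
from h import *
o=get_obs(); print(o["qpos"],o["joint_velocities"],o["tool_pos"],o["tool_rot"])
go(GR-.06*RG.apply([0,0,1]),RG)
c=read_camera("wrist"); cv2.imwrite("pics/w1.png",c["img"][:,:,::-1])
E
```

```text
[ 26.58114936  56.12968666 -11.50937556  56.06859359  -2.25124091
 111.62325329  71.99190419] [ 0.21473227  0.14423692  0.37925186  0.4433067   0.14380553 -0.36540452
  0.00485553] [ 0.57782151 -0.19132009  0.05941911] [-178.66905054  -44.64897395  145.13527796]
shift [-0.0012  0.0022  0.0016] rot [-0.66  0.34 -0.67] dist 0.003 ang 1.0
```

View pics/w1.png

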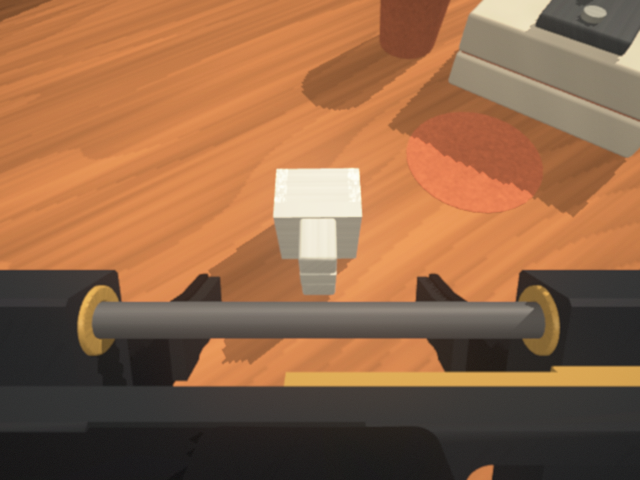

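The picture shows the bar at column 317, midway between the fingers (about 205 and 430) and square to them. Moving in.

```bash
python3 - <<'E'
from h import *
go(GR,RG)
E
```

```text
shift [-0.0007  0.0032  0.0613] rot [-0.67  0.32 -0.7 ] dist 0.061 ang 1.0
```

{"api": "arm_command", "payload": {
  "targets": [
    [[-0.001,0.002,0.02,-0.7,0.3,-0.7,-1],[-0.001,0.003,0.04,-0.7,0.3,-0.7,-1],[-0.001,0.003,0.061,-0.7,0.3,-0.7,-1],[-0.001,0.003,0.061,-0.7,0.3,-0.7,-1],[-0.001,0.003,0.061,-0.7,0.3,-0.7,-1]]
  ]
}}

```text
time_s: 5.0
tool_pos: [0.5429, -0.1667, 0.0143]
tool_rot: [-179.9, -45.1, 146.0]
force: [0.1, 0.1, 0.1]
grip_width: 0.0868
```

```bash
python3 - <<'E'
from h import *
o=get_obs(); print(o["qpos"],o["tool_pos"],o["tool_rot"],o["force"])
go(GR,RG)
c=read_camera("wrist"); cv2.imwrite("pics/w2.png",c["img"][:,:,::-1])
E
```

```text
[ 27.43364258  54.02953648 -12.17898896  65.95049374  -2.67459404
 104.1643599   72.6442472 ] [ 0.54294868 -0.16672693  0.01430108] [-179.94160957  -45.1035155   145.97075707] [0.10257407 0.13429431 0.07323137]
shift [ 0.0005  0.0012 -0.0005] rot [ 0.02 -0.1  -0.08] dist 0.001 ang 0.1
```

View pics/w2.png

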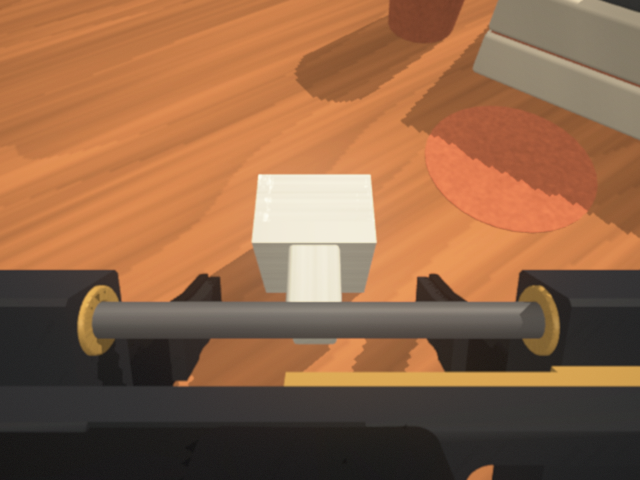

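The bar (columns 288–342) sits between the fingers, and the block's shoulder is clear of the tips. Closing the grip.

{"api": "arm_command", "payload": {
  "targets": [
    [[0,0,0,0,0,0,1],[0,0,0,0,0,0,1],[0,0,0,0,0,0,1],[0,0,0,0,0,0,1],[0,0,0,0,0,0,1],[0,0,0,0,0,0,1],[0,0,0,0,0,0,1],[0,0,0,0,0,0,1]]
  ],
  "newtons": 50
}}

```text
time_s: 5.85
tool_pos: [0.5422, -0.1668, 0.0132]
tool_rot: [-179.9, -45.2, 145.9]
force: [0.5, -0.4, 0.0]
grip_width: 0.031
```

{"api": "arm_command", "payload": {
  "targets": [
    [[0,0,0,0,0,0,1],[0,0,0,0,0,0,1],[0,0,0,0,0,0,1],[0,0,0,0,0,0,1]]
  ]
}}

```text
time_s: 6.25
tool_pos: [0.5423, -0.1668, 0.0132]
tool_rot: [-179.9, -45.2, 145.9]
force: [0.9, -0.2, -1.2]
grip_width: 0.0198
```

```bash
python3 - <<'E'
from h import *
o=get_obs(); print(o["grip_width"],o["tool_pos"],o["tool_rot"],o["force"])
p,Rc=cur()
# lift 150, then stand-up: rotate nut by 90 about horizontal nut y so ax->up
RS=R.from_rotvec(-90*bx,degrees=True); print(RS.apply(ax).round(3), (RS*RG).apply([0,0,1]).round(3))
go(p+[0,0,.14],Rc)
E
```

```text
0.0197785586100193 [ 0.54225499 -0.16684951  0.01323322] [-179.91650965  -45.16245216  145.91741282] [ 0.89470517 -0.20992962 -1.17211382]
[-0.  0.  1.] [ 0.587 -0.395 -0.707]
shift [ 0.0993 -0.0001 -0.0987] rot [0. 0. 0.] dist 0.14 ang 0.0
```

{"api": "arm_command", "payload": {
  "targets": [
    [[0.021,0,-0.021,0,0,0,1],[0.05,0,-0.05,0,0,0,1],[0.08,0,-0.08,0,0,0,1],[0.1,0,-0.1,0,-5,0,1],[0.1,0,-0.1,0,-12,0,1],[0.1,0,-0.1,0,-20,0,1],[0.1,0,-0.1,0,-28,0,1],[0.1,0,-0.1,0,-36,0,1],[0.1,0,-0.1,0,-44,0,1],[0.1,0,-0.1,0,-44,0,1]]
  ]
}}

```text
time_s: 7.25
tool_pos: [0.5381, -0.1634, 0.1544]
tool_rot: [-179.8, -1.3, 146.2]
force: [0.4, 0.6, -1.1]
grip_width: 0.0197
```

```bash
python3 - <<'E'
from h import *
o=get_obs(); print(o["grip_width"],o["qpos"],o["tool_pos"],o["tool_rot"],o["force"])
p,Rc=cur()
RS=R.from_rotvec(-90*bx,degrees=True)
go(np.r_[NUT,0]+.0108*ax+[0,0,.0435+.03],RS*RG)
c=read_camera("scene"); cv2.imwrite("pics/s2.png",cv2.resize(c["img"][150:350,180:400,::-1],None,fx=3,fy=3))
E
```

```text
0.01971002094757758 [ 27.28830732  11.94526371 -14.62120646  99.43357382   2.86286478
  70.24655286  68.12356421] [ 0.5381375  -0.16341014  0.15436609] [-179.84432293   -1.25156986  146.18045326] [ 0.35859854  0.64559192 -1.1390421 ]
shift [-0.0049  0.0013  0.0808] rot [ -0.11 -46.25   0.16] dist 0.081 ang 46.3
```

View pics/s2.png

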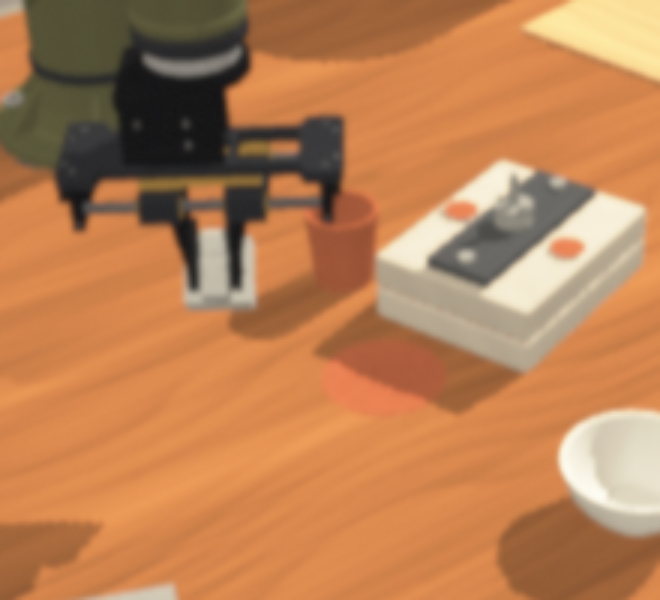

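{"api": "arm_command", "payload": {
  "targets": [
    [[0,0,0,0,-8,0,1],[0,0,0,0,-16,0,1],[0,0,0.02,0,-24,0,1],[-0.002,0,0.04,0,-32,0,1],[-0.005,0.001,0.06,0,-40,0,1],[-0.005,0.001,0.08,0,-46.2,0,1],[-0.005,0.001,0.08,0,-46.2,0,1],[-0.005,0.001,0.08,0,-46.2,0,1]]
  ]
}}

```text
time_s: 8.1
tool_pos: [0.545, -0.1808, 0.0826]
tool_rot: [-178.2, 43.1, 145.7]
force: [0.3, -0.5, -2.0]
grip_width: 0.0192
```

```bash
python3 - <<'E'
from h import *
o=get_obs(); print(o["grip_width"],o["qpos"],o["tool_pos"],o["tool_rot"],o["force"])
RS=R.from_rotvec(-90*bx,degrees=True)
go(np.r_[NUT,0]+.0108*ax+[0,0,.0435+.002],RS*RG)
c=read_camera("scene"); cv2.imwrite("pics/s3.png",cv2.resize(c["img"][180:330,180:360,::-1],None,fx=4,fy=4))
E
```

```text
0.01920108518300459 [ 26.41068934  -1.22876025 -25.55298388 136.58089107  73.02910348
  24.50315531  -7.92611938] [ 0.54503195 -0.18079315  0.08263299] [-178.1567664    43.09055515  145.66137587] [ 0.26007752 -0.48181143 -1.96664728]
shift [0.0344 0.0122 0.0183] rot [-2.13 -1.91 -0.27] dist 0.041 ang 2.9
```

View pics/s3.png

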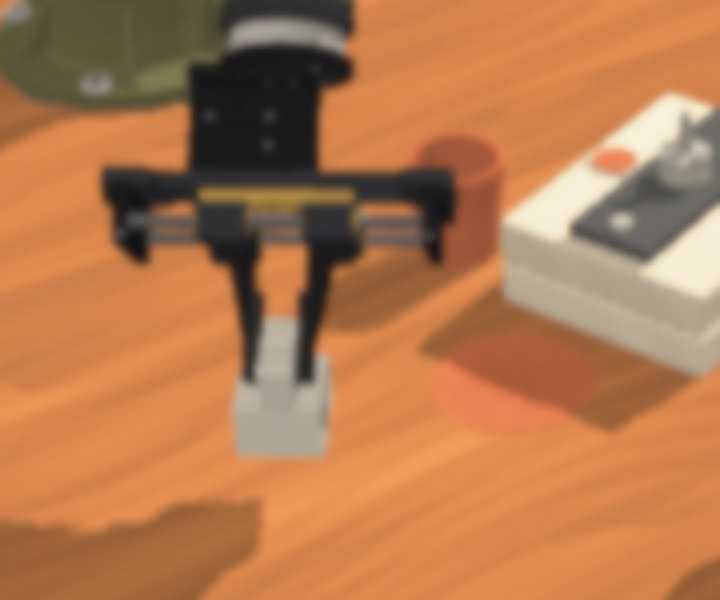

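```bash
python3 - <<'E'
from h import *
RS=R.from_rotvec(-90*bx,degrees=True)
go(np.r_[.605,-.17,0]+.0108*ax+[0,0,.0435+.03],RS*RG)
E
```

```text
shift [-0.037   0.0435  0.0419] rot [-2.01 -2.02 -0.21] dist 0.071 ang 2.9
```

{"api": "arm_command", "payload": {
  "targets": [
    [[-0.018,0.021,0.021,-2,-2,0,1],[-0.037,0.043,0.042,-2,-2,0,1],[-0.037,0.043,0.042,-2,-2,0,1],[-0.037,0.043,0.042,-2,-2,0,1],[-0.037,0.043,0.042,-2,-2,0,1],[-0.037,0.043,0.042,-2,-2,0,1]]
  ]
}}

```text
time_s: 8.75
tool_pos: [0.6134, -0.1779, 0.0763]
tool_rot: [180.0, 45.0, 145.9]
force: [0.3, 0.6, -1.5]
grip_width: 0.0198
```

```bash
python3 - <<'E'
from h import *
o=get_obs(); print(o["grip_width"],o["qpos"],o["tool_pos"],o["tool_rot"],o["force"])
RS=R.from_rotvec(-90*bx,degrees=True)
go(np.r_[.605,-.17,0]+.0108*ax+[0,0,.0435+.002],RS*RG)
E
```

```text
0.019776040255488285 [ 25.73208436   7.56669188 -25.64613113 130.36775718  85.56721813
  25.77361757 -18.14955411] [ 0.61343233 -0.17792959  0.07629348] [179.98810508  44.99802263 145.85270773] [ 0.27371783  0.6026099  -1.52577683]
shift [0.0222 0.0019 0.0213] rot [-0.15 -0.   -0.16] dist 0.031 ang 0.2
```

{"api": "arm_command", "payload": {
  "targets": [
    [[0.01,0.001,0.01,0,0,0,1],[0.018,0.002,0.018,0,0,0,1],[0.0215,0.002,0.021,0,0,0,1],[0.0215,0.002,0.021,0,0,0,1],[0.0215,0.002,0.021,0,0,0,1]]
  ]
}}

```text
time_s: 9.25
tool_pos: [0.6149, -0.1757, 0.0468]
tool_rot: [180.0, 45.0, 145.9]
force: [-0.4, 0.1, -2.4]
grip_width: 0.0199
```

```bash
python3 - <<'E'
from h import *
o=get_obs(); print(o["grip_width"],o["tool_pos"],o["tool_rot"],o["force"])
c=read_camera("scene"); cv2.imwrite("pics/s4.png",cv2.resize(c["img"][230:350,180:340,::-1],None,fx=5,fy=5))
E
```

```text
0.01994050157680603 [ 0.61491047 -0.17566656  0.04676861] [179.95072332  45.04347554 145.88101399] [-0.35784401  0.12358386 -2.39449215]
```

View pics/s4.png

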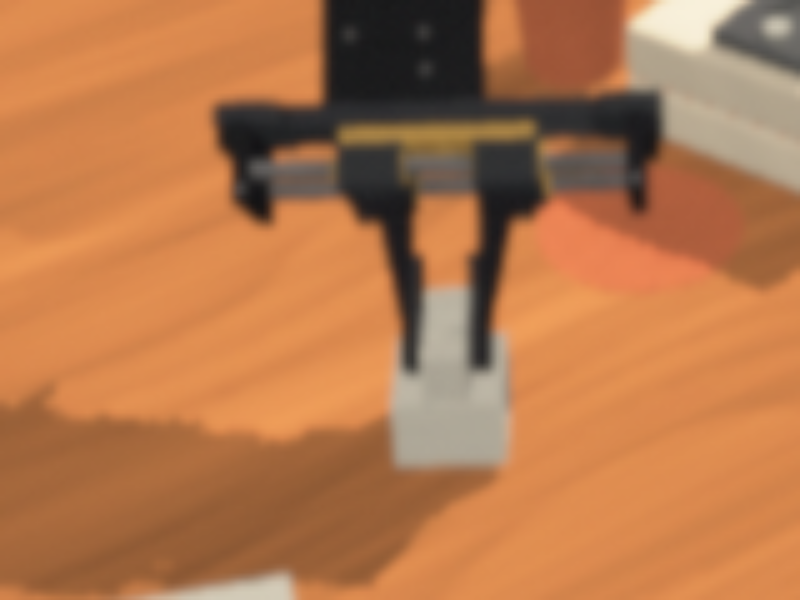

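The nut hangs upright with its mouth just above the bench. Lowering by a few millimetres.

{"api": "arm_command", "payload": {
  "targets": [
    [[0.0007,0,0.0007,0,0,0,1],[0.0014,0,0.0014,0,0,0,1],[0.0021,0,0.0021,0,0,0,1],[0.0021,0,0.0021,0,0,0,1]]
  ]
}}

```text
time_s: 9.7
tool_pos: [0.6148, -0.1755, 0.0431]
tool_rot: [179.9, 45.0, 145.9]
force: [0.0, -0.3, -1.1]
grip_width: 0.0193
```

{"api": "arm_command", "payload": {
  "targets": [
    [[0.0007,0,0.0007,0,0,0,1],[0.0011,0,0.0011,0,0,0,1],[0.0011,0,0.0011,0,0,0,1]]
  ]
}}

```text
time_s: 10.0
tool_pos: [0.6153, -0.1756, 0.0422]
tool_rot: [179.9, 45.1, 145.9]
force: [-1.0, -0.7, 2.3]
grip_width: 0.0198
```

Contact: the vertical force went from -2.4 to +2.3 N. Releasing and retreating along the tool.

{"api": "arm_command", "payload": {
  "targets": [
    [[0,0,0,0,0,0,-1],[0,0,0,0,0,0,-1],[0,0,0,0,0,0,-1],[0,0,0,0,0,0,-1],[0,0,-0.02,0,0,0,-1],[0,0,-0.06,0,0,0,-1],[0,0,-0.1,0,0,0,-1],[0,0,-0.14,0,0,0,-1],[0,0,-0.14,0,0,0,-1]]
  ]
}}

```text
time_s: 10.9
tool_pos: [0.5334, -0.1184, 0.1451]
tool_rot: [179.7, 45.4, 145.8]
force: [-0.0, -0.4, 0.7]
grip_width: 0.0825
```

```bash
cat >> fit.py <<'E'
def barfit(cs,box):
    u0,u1,v0,v1=box
    P=np.concatenate([cloud(c)[v0:v1,u0:u1].reshape(-1,3) for c in cs])
    return P
E
python3 - <<'E'
from fit import *
o=get_obs(); print(o["grip_width"],o["qpos"],o["tool_pos"],o["tool_rot"],o["force"])
cs=[read_camera("top") for _ in range(2)]; c=cs[0]
u,v=proj(c,[.605,-.17,.05])[0].astype(int); print(u,v)
cv2.imwrite("pics/t5.png",cv2.resize(c["img"][v-35:v+35,u-40:u+40,::-1],None,fx=8,fy=8,interpolation=cv2.INTER_CUBIC))
P=cloud(c); np.set_printoptions(linewidth=200)
print((P[v-26:v+26:2,u-26:u+26:2,2]*1000).round().astype(int))
E
```

```text
0.082547826657875 [ 22.10944136 -12.48603261 -29.15927016 137.46043217  54.17131548
  28.22049498   4.30986963] [ 0.53335397 -0.11840857  0.14506599] [179.70093562  45.39267274 145.80895679] [-0.04985076 -0.40134392  0.65785668]
379 227
[[  -3   -5    1   -1   -5   -6   -5   -1   -1   -6    2    5    2    0   -4   -2    1    2    0    1   -1    0   -2    4   -1   -5]
 [  -4   -3   -2    3   -3    0    1   -3   -2    1    1    3    0   -4   -2    0   -4   -2   -5   -4   -1   -4    2    0   -2   -2]
 [  -4    3   -3   -3    3    2   -1    0   -2    5    0   -2   -4   -3   -1    2    3   -2    0    0    1   -6   -3   -4   -3   -5]
 [   1   -5    0   -5   -2    0    5   -4   -5   -3   -5   -2   -2    0    0    0   -4    2    2    0    1   -3    1   -1   -5   -2]
 [  -3   -2    2   -1   -3   -1   -2    3    1   -1    1   -1   -2   -2   -4    0   -6   -1    0    9   -4   -4   -4   -3    1    0]
 [   1    1    2   -3    1   -1    3   -4    0   -5    0    3   -1   -2    0   -2   -4   -2   -4    1    0    4    3   -1    2   -1]
 [   0   -5   -3    0    2    2   -2    1   -1   -4   -6    1    
[... 1895 characters left out ...]
 -2   -2    3    4   -4    2   -2]
 [  -5   -4   -3   -3    0    2   -2   -3   -1    1   -1   -6   -2   -3    0   -1   -2   -1   -2   -1    0   -5   -7   -1   -1    2]
 [  -1   -2   -4    2   -2   -3   -3    3    2    1    2    0   -1   -1    5    0    4    0   -1   -3    0    0   -3    1    2    1]
 [  -2   -3    2   -4   -1   -3   -1   -1   -3    0   -1   -7    2    1   -3   -1   -3    0    2   -2   -1   -1   -1   -6   -3    1]
 [  -1   -2    3   -1   -2   -1   -1    4    2    0   -4    1    3   -4   -1   -2    1    4   -3   -4   -2   -1    2   -2   -3   -2]
 [  -1   -4   -1    0   -1   -4    2    1    3    1   -3   -5   -3    2    0   -2   -1   -3    0   -3    0   -5   -3   -2   -7    2]]
```

View pics/t5.png

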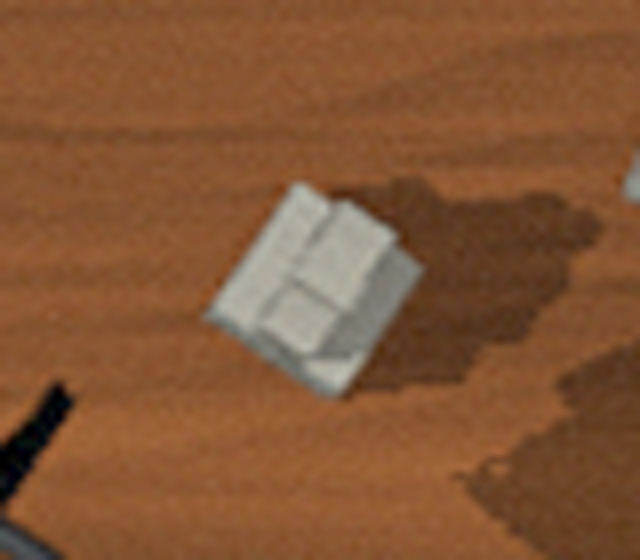

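```bash
cat >> fit.py <<'E'
def rectfit(cs,c0,zlo,zhi,zt,L,Wd,th0,win=.05):
    acc=np.mean([((cloud(c)[...,2]>zlo)&(cloud(c)[...,2]<zhi)).astype(float) for c in cs],0).astype(np.float32)
    n=int(win*1000); g=np.mgrid[-n:n+1,-n:n+1].reshape(2,-1).T/1000.
    W=np.c_[g+c0,np.full(len(g),zt)]; uv=proj(cs[0],W).astype(np.float32)
    occ=cv2.remap(acc,uv[:,0].reshape(1,-1),uv[:,1].reshape(1,-1),cv2.INTER_LINEAR)[0]
    sg=lambda d:1/(1+np.exp(-d/.0006))
    def cost(x):
        q=W[:,:2]-x[:2]; a=q@[np.cos(x[2]),np.sin(x[2])]; b=q@[-np.sin(x[2]),np.cos(x[2])]
        return ((sg(np.minimum(L/2-abs(a),Wd/2-abs(b)))-occ)**2).sum()
    r=minimize(cost,[*c0,th0],method='Nelder-Mead',options=dict(initial_simplex=[[*c0,th0],[c0[0]+.006,c0[1],th0],[c0[0],c0[1]+.006,th0],[*c0,th0+.2]]))
    return r.x[:2].round(4),np.degrees(r.x[2]).round(2),r.fun,occ.sum()
E
python3 - <<'E'
from fit import *
cs=[read_camera("top") for _ in range(3)]
print("bar",rectfit(cs,[.605,-.17],.047,.075,.06,.048,.020,np.radians(146)))
print("block",rectfit(cs,[.605,-.17],.02,.075,.034,.048,.048,np.radians(146)))
print("mould",rectfit(cs,[.4957,.1383],.04,.1,.06,.15,.19,np.radians(19),.12))
print("mouldbar",rectfit(cs,[.4957,.1383],.0655,.13,.07,.06,.17,np.radians(19),.11))
for z in (.087,):
  P=np.concatenate([cloud(c)[240:300,225:285].reshape(-1,3) for c in cs]); m=(P[:,2]>.08)&(P[:,2]<.095)&(np.hypot(P[:,0]-.496,P[:,1]-.138)<.022)
  print(P[m].mean(0),m.sum())
p,Rc=cur(); print(p,Rc.as_euler('xyz',degrees=True))
E
```

```text
bar (array([ 0.6061, -0.1667]), np.float64(146.34), np.float64(14.273694244440746), np.float32(985.7718))
block (array([ 0.6064, -0.1669]), np.float64(146.12), np.float64(97.7686856469326), np.float32(2465.8271))Traceback (most recent call last):
  File "<stdin>", line 5, in <module>
  File "fit.py", line 34, in rectfit
    occ=cv2.remap(acc,uv[:,0].reshape(1,-1),uv[:,1].reshape(1,-1),cv2.INTER_LINEAR)[0]
        ~~~~~~~~~^^^^^^^^^^^^^^^^^^^^^^^^^^^^^^^^^^^^^^^^^^^^^^^^^^^^^^^^^^^^^^^^^^
cv2.error: OpenCV(4.12.0) /io/opencv/modules/imgproc/src/imgwarp.cpp:1713: error: (-215:Assertion failed) dst.cols < SHRT_MAX && dst.rows < SHRT_MAX && src.cols < SHRT_MAX && src.rows < SHRT_MAX in function 'remap'
```

```bash
sed -i 's/occ=cv2.remap(acc,uv\[:,0\].reshape(1,-1),uv\[:,1\].reshape(1,-1),cv2.INTER_LINEAR)\[0\]\n    sg/X/; ' fit.py; python3 - <<'E'
s=open('fit.py').read()
i=s.index('def rectfit'); t=s[i:].replace("uv[:,0].reshape(1,-1),uv[:,1].reshape(1,-1),cv2.INTER_LINEAR)[0]","uv[:,0].reshape(2*n+1,-1),uv[:,1].reshape(2*n+1,-1),cv2.INTER_LINEAR).ravel()")
open('fit.py','w').write(s[:i]+t)
E
python3 - <<'E'
from fit import *
cs=[read_camera("top") for _ in range(3)]
print("mould",rectfit(cs,[.4957,.1383],.04,.1,.06,.15,.19,np.radians(19),.12))
print("mouldbar",rectfit(cs,[.4957,.1383],.0655,.13,.07,.06,.17,np.radians(19),.11))
P=np.concatenate([cloud(c)[240:300,225:285].reshape(-1,3) for c in cs]); m=(P[:,2]>.08)&(P[:,2]<.095)&(np.hypot(P[:,0]-.496,P[:,1]-.138)<.022)
print(P[m].mean(0),m.sum())
go([.606,-.169,.14],R.from_euler('xyz',[180,0,146.2],degrees=True))
E
```

```text
mould (array([0.4964, 0.1389]), np.float64(18.98), np.float64(627.880283522705), np.float32(28873.316))
mouldbar (array([0.4958, 0.1393]), np.float64(19.04), np.float64(374.05499544921855), np.float32(10273.34))
[0.49561987 0.13896166 0.08646996] 341
shift [-0.0633  0.001   0.0614] rot [-0.13 44.84 -0.29] dist 0.088 ang 44.8
```

{"api": "arm_command", "payload": {
  "targets": [
    [[-0.01,0,0.01,0,8,0,-1],[-0.02,0,0.02,0,16,0,-1],[-0.035,0,0.034,0,24,0,-1],[-0.05,0.001,0.048,0,32,0,-1],[-0.063,0.001,0.061,0,40,0,-1],[-0.063,0.001,0.061,0,44.8,-0.3,-1],[-0.063,0.001,0.061,0,44.8,-0.3,-1],[-0.063,0.001,0.061,0,44.8,-0.3,-1]]
  ]
}}

```text
time_s: 12.1
tool_pos: [0.6066, -0.1707, 0.1393]
tool_rot: [-179.8, 0.0, 146.0]
force: [-0.4, -0.5, 0.2]
grip_width: 0.087
```

```bash
python3 - <<'E'
from fit import *
o=get_obs(); print(o["qpos"],o["tool_pos"],o["tool_rot"])
go([.606,-.169,.038],R.from_euler('xyz',[180,0,146.2],degrees=True))
c=read_camera("wrist"); cv2.imwrite("pics/w6.png",c["img"][:,:,::-1])
E
```

```text
[ 22.06848839  19.32315929 -10.90943838  91.85764343   3.99707882
  69.23190335  66.35212256] [ 0.60664407 -0.17070275  0.13927627] [-1.79848354e+02  1.62262709e-02  1.46014126e+02]
shift [0.0015 0.0013 0.1013] rot [-0.15  0.02 -0.19] dist 0.101 ang 0.2
```

View pics/w6.png

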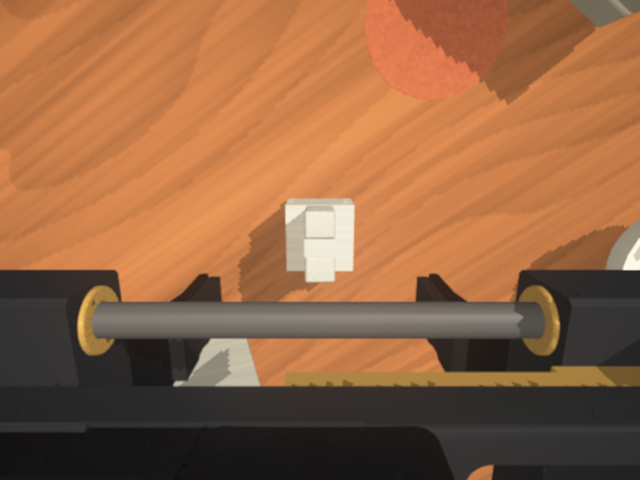

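The standing nut's bar is at column 320 (rows 205–282), aligned between the fingers. Descending.

{"api": "arm_command", "payload": {
  "targets": [
    [[0.001,0.001,0.04,0,0,0,-1],[0.001,0.001,0.075,0,0,0,-1],[0.001,0.001,0.1,0,0,0,-1],[0.001,0.001,0.1,0,0,0,-1],[0.001,0.001,0.1,0,0,0,0.8],[0.001,0.001,0.1,0,0,0,1],[0.001,0.001,0.1,0,0,0,1],[0.001,0.001,0.1,0,0,0,1],[0.001,0.001,0.1,0,0,0,1],[0.001,0.001,0.1,0,0,0,1]]
  ],
  "newtons": 30
}}

```text
time_s: 13.15
tool_pos: [0.6061, -0.1673, 0.0424]
tool_rot: [-179.9, 0.2, 146.2]
force: [0.5, -0.6, -0.1]
grip_width: 0.0468
```

{"api": "arm_command", "payload": {
  "targets": [
    [[0,0,0,0,0,0,1],[0,0,0,0,0,0,1],[0,0,0,0,0,0,1],[0,0,0,0,0,0,1],[0,0,0,0,0,0,1],[0,0,0,0,0,0,1]]
  ]
}}

```text
time_s: 13.75
tool_pos: [0.6058, -0.1674, 0.0419]
tool_rot: [-179.9, 0.2, 146.2]
force: [-1.5, -0.1, -0.8]
grip_width: 0.0195
```

```bash
python3 - <<'E'
from fit import *
o=get_obs(); print(o["grip_width"],o["qpos"],o["tool_pos"],o["tool_rot"],o["force"])
p,Rc=cur(); print("nut est rel tool (cam .6061 -.1667 / rob .606 -.1696):",Rc.inv().apply([.6061-p[0],-.1667-p[1],0]).round(4),Rc.inv().apply([.6063-p[0],-.1696-p[1],0]).round(4))
go(p+[0,0,.16],Rc)
E
```

```text
0.019495963561015368 [ 21.5537646   24.29510293 -10.6453332   97.20128408   5.2715481
  58.83122591  65.3049375 ] [ 0.6058228  -0.16737871  0.04192151] [-179.91721623    0.1956129   146.1950434 ] [-1.46307378 -0.11874096 -0.7618238 ]
nut est rel tool (cam .6061 -.1667 / rob .606 -.1696): [ 0.0001  0.0007 -0.    ] [-0.0016 -0.0016  0.    ]
shift [-0.0005 -0.0002 -0.16  ] rot [0. 0. 0.] dist 0.16 ang 0.0
```

{"api": "arm_command", "payload": {
  "targets": [
    [[0,0,-0.04,0,0,0,1],[0,0,-0.08,0,0,0,1],[0,0,-0.12,0,0,0,1],[0,0,-0.16,0,0,0,1],[0,0,-0.18,0,0,0,1],[0,0,-0.18,0,0,0,1]]
  ]
}}

```text
time_s: 14.35
tool_pos: [0.6075, -0.1669, 0.2259]
tool_rot: [179.9, 0.6, 146.2]
force: [0.5, -0.4, -1.7]
grip_width: 0.0196
```

```bash
python3 - <<'E'
from fit import *
o=get_obs(); print(o["grip_width"],o["tool_pos"],o["tool_rot"],o["force"])
go([.4948,.138,.21],R.from_euler('xyz',[180,0,120],degrees=True))
E
```

```text
0.01958285188372622 [ 0.60751145 -0.16691745  0.225916  ] [179.93249897   0.57452294 146.20375548] [ 0.49825282 -0.35192113 -1.7035016 ]
shift [0.2634 0.1907 0.0135] rot [ 0.2   0.55 26.2 ] dist 0.325 ang 26.2
```

{"api": "arm_command", "payload": {
  "targets": [
    [[0.035,0.025,0,0,0.5,4,1],[0.07,0.05,0,0,0.5,8,1],[0.105,0.076,0,0,0.5,12,1],[0.14,0.102,0,0,0.5,16,1],[0.175,0.127,0,0,0.5,20,1],[0.21,0.152,0,0,0.5,24,1],[0.24,0.174,0,0,0.5,26,1],[0.263,0.191,0,0,0.5,26.2,1],[0.263,0.191,0,0,0.5,26.2,1],[0.263,0.191,0,0,0.5,26.2,1]]
  ]
}}

```text
time_s: 15.35
tool_pos: [0.4922, 0.1384, 0.2191]
tool_rot: [-179.8, -0.3, 120.1]
force: [-0.1, -0.8, -1.2]
grip_width: 0.0196
```

```bash
python3 - <<'E'
from fit import *
for _ in range(3):
    c=read_camera("scene"); o=get_obs(); print(o["tool_pos"].round(4) if hasattr(o["tool_pos"],'round') else o["tool_pos"],o["tool_rot"])
print(o["qpos"],o["grip_width"])
cv2.imwrite("pics/s7.png",cv2.resize(c["img"][140:280,270:430,::-1],None,fx=5,fy=5,interpolation=cv2.INTER_CUBIC))
c=read_camera("wrist"); cv2.imwrite("pics/w7.png",c["img"][:,:,::-1])
go([.4948,.138,.21],R.from_euler('xyz',[180,0,120],degrees=True))
E
```

```text
[0.4928 0.1372 0.2193] [-179.77613886   -0.27115953  119.97087603]
[0.4931 0.1368 0.2196] [-179.79848544   -0.27444344  119.89612286]
[0.4933 0.1367 0.2199] [-179.82445571   -0.27720922  119.86001279]
[  3.4781111    2.852387   -22.37541123 101.80776621   0.87353234
  75.78106075  10.76975354] 0.019908819304168057
shift [0.0004 0.0018 0.0101] rot [-0.15 -0.28 -0.15] dist 0.01 ang 0.4
```

View pics/s7.png

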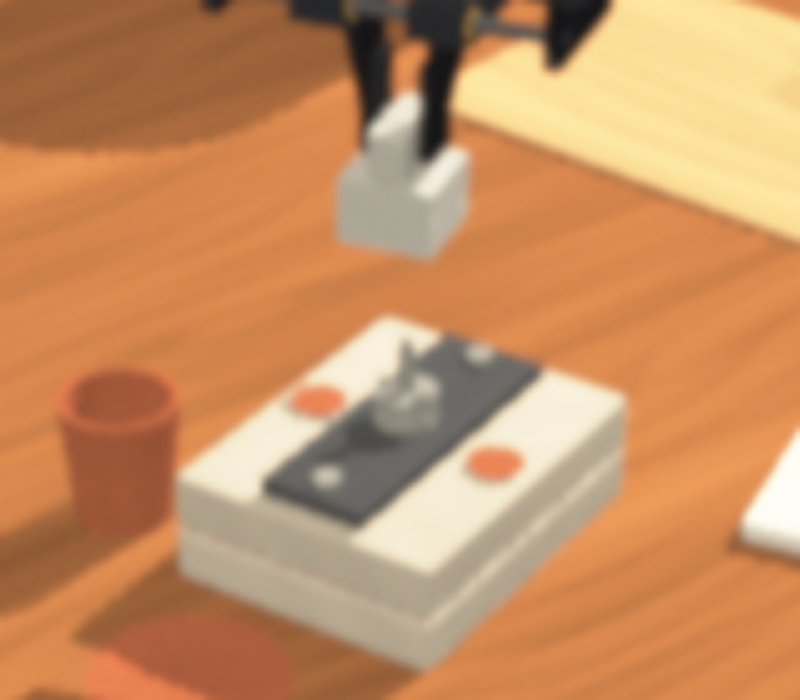

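View pics/w7.png

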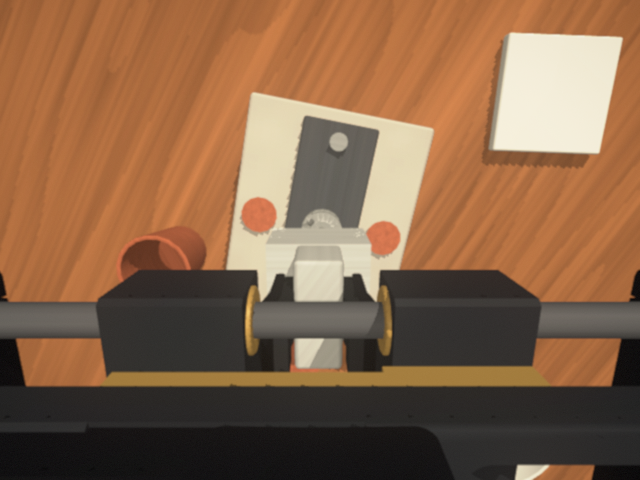

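```bash
cat > dots.py <<'E'
from fit import *
def plane(c,u,v,z):
    d=unproj(c,np.array([u*1.]),np.array([v*1.]),np.array([1.]))[0]-np.array(c["origin"]); o=np.array(c["origin"])
    return o+d*(z-o[2])/d[2]
def dots(name,box,zr=.06,k=1):
    c=read_camera(name); u0,u1,v0,v1=box
    hsv=cv2.cvtColor(c["img"],cv2.COLOR_RGB2HSV); Z=cloud(c)[...,2]
    m=((hsv[...,1]>130)&(hsv[...,0]<15)&(Z>.045)&(Z<.072)).astype(np.uint8)
    mm=np.zeros_like(m); mm[v0:v1,u0:u1]=m[v0:v1,u0:u1]
    n,l,s,ce=cv2.connectedComponentsWithStats(cv2.morphologyEx(mm,cv2.MORPH_OPEN,np.ones((3,3),np.uint8)))
    out=[]
    for i in range(1,n):
        if s[i,4]>20: P=plane(c,*ce[i],.0605); out.append(P); print(name,ce[i].round(1),s[i],P.round(4),Z[l==i].mean().round(4))
    return c,out
E
python3 - <<'E'
from dots import *
for n,b in {"top":(210,300,230,310),"wrist":(230,410,180,268),"scene":(300,400,200,270)}.items():
    c,o=dots(n,b)
    if len(o)==2: print(n,"mid",np.mean(o,0).round(4))
p,Rc=cur(); print(p,Rc.as_euler('xyz',degrees=True), c["origin"])
E
```

```text
top [250.  248.8] [247 245   7   9  46] [0.5483 0.1503 0.0605] 0.0627
wrist [258.1 214.5] [242 198  33  34 888] [0.445  0.121  0.0605] 0.0634
wrist [382.9 237.3] [367 222  32  32 786] [0.5467 0.1568 0.0605] 0.0635
wrist mid [0.4959 0.1389 0.0605]
scene [302.3 222.9] [300 215   6  17  87] [0.4081 0.049  0.0605] 0.0596
scene [333.  219.7] [330 218   7   5  31] [0.4429 0.1205 0.0605] 0.0615
scene [368.4 232.1] [365 230   8   5  35] [0.5423 0.1559 0.0605] 0.0611
[0.49350185 0.13742721 0.22061747] [-179.89678824   -0.27673687  119.90076567] [ 1.44898678 -0.61667661  0.83058554]
```

```bash
python3 - <<'E'
from dots import *
c=read_camera("wrist"); P=cloud(c); p,Rc=cur(); T=Rc.inv().apply((P-p).reshape(-1,3)).reshape(P.shape)
np.set_printoptions(linewidth=200,suppress=True)
for col in (275,285,320,355,362):
    print(col); print((T[222:300:4,col]*1000).round(1).tolist())
print("row 250"); print((T[238,255:385:5]*1000).round(0).tolist())
E
```

```text
275
[[2.9, -35.6, 160.1], [-0.6, -35.7, 160.2], [23.6, -21.7, 36.8], [23.7, -20.7, 27.1], [23.7, -19.8, 18.8], [23.7, -19.0, 11.3], [22.5, -18.7, 8.6], [20.9, -18.7, 7.6], [18.9, -18.8, 8.0], [16.8, -18.9, 8.4], [14.6, -19.0, 9.6], [13.2, -18.9, 7.7], [11.1, -19.0, 8.3], [9.3, -19.0, 7.8], [12.2, -17.5, -5.6], [12.0, -17.0, -10.2], [12.1, -16.5, -15.0], [12.3, -15.9, -19.8], [12.4, -15.5, -24.2], [12.0, -15.2, -27.1]]
285
[[4.8, -26.3, 150.9], [1.4, -26.4, 150.8], [23.6, -16.5, 37.0], [23.7, -15.7, 27.5], [23.3, -15.1, 20.6], [23.4, -14.5, 12.4], [22.7, -14.1, 7.9], [20.7, -14.2, 8.3], [19.1, -14.1, 7.3], [17.1, -14.2, 7.4], [15.3, -14.2, 7.2], [13.1, -14.3, 8.0], [11.1, -14.4, 8.2], [9.2, -14.4, 8.1], [11.0, -13.5, -2.4], [10.6, -13.2, -6.4], [11.0, -12.7, -11.9], [10.5, -12.5, -15.1], [11.1, -12.0, -20.9], [10.6, -11.7, -23.7]]
320
[[8.5, 2.4, 132.5], [5.2, 2.4, 133.1], [24.0, 1.9, 35.2], [23.6, 1.9, 27.8], [23.4, 1.8, 19.9], [23.9, 1.8, 10.3], [23.6, 1.8, 4.4], [23.5, 1.7, -1.9], [23.3, 1.7, -7.3], [23.5, 1.7, -13.8], [23.1, 1.7, -17.8], [21.5, 1.7, -17.8], [19.9, 1.7, -18.0], [18
[... 784 characters left out ...]
21.2, 8.5], [9.1, 21.3, 8.3], [11.8, 19.8, -4.6], [12.9, 18.9, -12.6], [12.1, 18.6, -14.9], [12.0, 18.2, -19.1], [12.2, 17.7, -23.7], [12.0, 17.3, -27.1]]
row 250
[[-11.0, -53.0, 160.0], [-11.0, -49.0, 160.0], [-11.0, -45.0, 160.0], [23.0, -22.0, 20.0], [24.0, -20.0, 19.0], [24.0, -17.0, 19.0], [23.0, -15.0, 21.0], [23.0, -13.0, 21.0], [23.0, -10.0, 20.0], [23.0, -8.0, 20.0], [23.0, -5.0, 21.0], [24.0, -3.0, 19.0], [24.0, -1.0, 20.0], [23.0, 2.0, 20.0], [24.0, 4.0, 19.0], [24.0, 7.0, 18.0], [24.0, 9.0, 18.0], [24.0, 11.0, 19.0], [24.0, 14.0, 18.0], [24.0, 16.0, 19.0], [24.0, 19.0, 19.0], [24.0, 21.0, 20.0], [23.0, 24.0, 20.0], [-10.0, 45.0, 156.0], [-10.0, 49.0, 157.0], [-10.0, 53.0, 157.0]]
```

{"api": "arm_command", "payload": {
  "targets": [
    [[0.0005,0.002,0.02,0,0,0,1],[0.0005,0.002,0.045,0,0,0,1],[0.0005,0.002,0.065,0,0,0,1],[0.0005,0.002,0.078,0,0,0,1],[0.0005,0.002,0.08,0,0,0,1],[0.0005,0.002,0.08,0,0,0,1]]
  ]
}}

```text
time_s: 16.35
tool_pos: [0.4947, 0.14, 0.1411]
tool_rot: [-179.9, -0.3, 120.0]
force: [-0.6, -0.1, -1.4]
grip_width: 0.0196
```

{"api": "arm_command", "payload": {
  "targets": [
    [[0,0,0.002,0,0,0,1],[0,0,0.004,0,0,0,1],[0,0,0.006,0,0,0,1],[0,0,0.007,0,0,0,1],[0,0,0.007,0,0,0,1]]
  ]
}}

```text
time_s: 16.85
tool_pos: [0.4943, 0.14, 0.1338]
tool_rot: [-179.9, -0.3, 120.0]
force: [0.4, -0.3, -1.6]
grip_width: 0.0198
```

```bash
python3 - <<'E'
from dots import *
o=get_obs(); print(o["grip_width"],o["tool_pos"],o["tool_rot"],o["force"],o["wrist_torque"])
c=read_camera("scene"); cv2.imwrite("pics/s8.png",cv2.resize(c["img"][180:280,290:410,::-1],None,fx=6,fy=6,interpolation=cv2.INTER_CUBIC))
E
```

```text
0.019760079868122067 [0.49434419 0.13999459 0.13379761] [-179.90718063   -0.26984595  119.99567302] [ 0.37193283 -0.33394005 -1.55589055] [-0.04264701  0.01105731 -0.0091883 ]
```

View pics/s8.png

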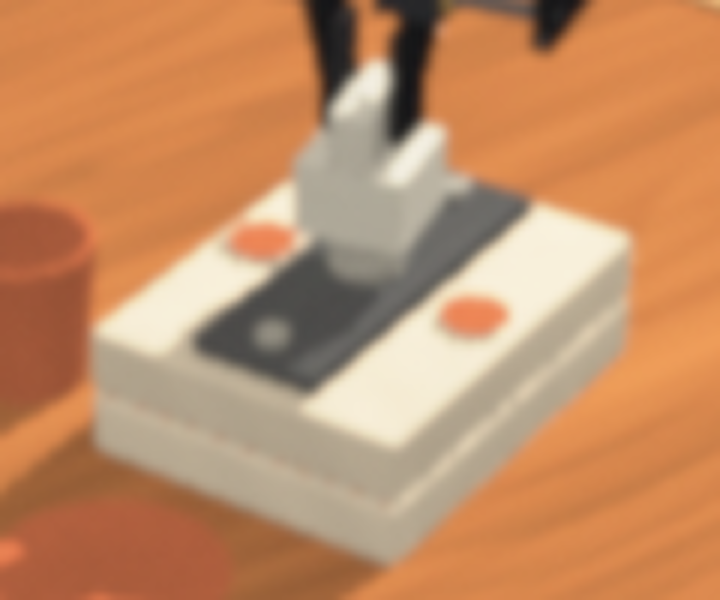

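The nut sits over the stud with no contact force yet. Stepping down.

{"api": "arm_command", "payload": {
  "targets": [
    [[0,0,0.002,0,0,0,1],[0,0,0.004,0,0,0,1],[0,0,0.005,0,0,0,1],[0,0,0.005,0,0,0,1]]
  ]
}}

```text
time_s: 17.3
tool_pos: [0.4942, 0.14, 0.1286]
tool_rot: [-179.9, -0.3, 120.0]
force: [0.8, -0.3, -1.4]
grip_width: 0.0199
```

{"api": "arm_command", "payload": {
  "targets": [
    [[0,0,0.001,0,0,0,1],[0,0,0.002,0,0,0,1],[0,0,0.002,0,0,0,1]]
  ]
}}

```text
time_s: 17.6
tool_pos: [0.4944, 0.1401, 0.1269]
tool_rot: [-179.9, -0.3, 120.0]
force: [0.3, -1.4, -1.2]
grip_width: 0.0196
```

{"api": "arm_command", "payload": {
  "targets": [
    [[0,0,0.001,0,0,0,1],[0,0,0.002,0,0,0,1],[0,0,0.002,0,0,0,1]]
  ]
}}

```text
time_s: 17.9
tool_pos: [0.4946, 0.1403, 0.1266]
tool_rot: [-179.9, -0.2, 120.0]
force: [-3.8, 0.4, 8.6]
grip_width: 0.0192
```

{"api": "arm_command", "payload": {
  "targets": [
    [[0,0,-0.001,0,0,0,0.47],[0,0,-0.001,0,0,0,0.47],[0,0,0.001,0,0,0,0.47],[0,0,0.001,0,0,0,0.47]]
  ],
  "newtons": 5
}}

```text
time_s: 18.3
tool_pos: [0.4941, 0.1399, 0.1233]
tool_rot: [-179.9, -0.3, 120.0]
force: [-0.6, 0.4, 0.1]
grip_width: 0.023
```

```bash
cat > nutz.py <<'E'
from dots import *
import sys
o=get_obs(); print("w",round(o["grip_width"],4),np.round(o["tool_pos"],4),np.round(o["tool_rot"],2),"F",np.round(o["force"],1),"M",np.round(o["wrist_torque"],2),"q7",round(o["qpos"][6],1),o["time_s"])
c=read_camera("wrist"); P=cloud(c); p,Rc=cur(); T=Rc.inv().apply((P-p).reshape(-1,3)).reshape(P.shape)
A=T[225:268,240:400].reshape(-1,3)*1000
m=(abs(A[:,1])<30)&(A[:,0]>-5)&(A[:,0]<35)
# block-top & bar-top & front face in world
for nm,s in (("left",(A[:,1]<-12)&(A[:,1]>-20)),("right",(A[:,1]>14)&(A[:,1]<21)),("mid",(abs(A[:,1]-1)<6))):
    q=A[m&s]; h,e=np.histogram(q[:,2],bins=np.arange(-25,45,1.)); i=h.argmax(); k=abs(q[:,2]-e[i]-.5)<2
    print(nm,"toolz",np.median(q[k,2]).round(1),"worldz",(p[2]*1000-np.median(q[k,2])).round(1),k.sum())
if len(sys.argv)>1: cv2.imwrite(sys.argv[1],c["img"][:,:,::-1])
E
python3 nutz.py pics/w9.png
```

```text
w 0.023 [0.4941 0.1399 0.1233] [-179.87   -0.28  119.99] F [-0.6  0.4  0.1] M [-0.07  0.02  0.05] q7 8.9 18.3
left toolz 4.9 worldz 118.5 413
right toolz 4.5 worldz 118.9 355
mid toolz -20.6 worldz 144.0 225
```

View pics/w9.png

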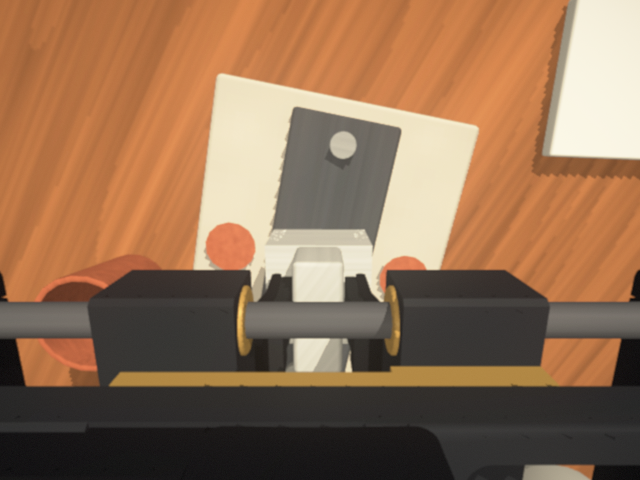

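The nut rests on its teeth on the crown: block top at 118.7 mm, against 119 expected. Turning back anticlockwise.

{"api": "arm_command", "payload": {
  "targets": [
    [[0,0,0,0,0,-6,0.47],[0,0,0,0,0,-12,0.47],[0,0,0,0,0,-18,0.47],[0,0,0,0,0,-24,0.47],[0,0,0,0,0,-30,0.47],[0,0,0,0,0,-36,0.47],[0,0,0,0,0,-42,0.47],[0,0,0,0,0,-48,0.47],[0,0,0,0,0,-48,0.47]]
  ]
}}

```text
time_s: 19.25
tool_pos: [0.4943, 0.1399, 0.1236]
tool_rot: [179.9, -0.3, 168.0]
force: [-0.7, 0.4, 0.1]
grip_width: 0.0231
```

```bash
python3 nutz.py pics/w10.png
```

```text
w 0.0231 [0.4943 0.1399 0.1236] [179.87  -0.26 168.01] F [-0.7  0.4  0.1] M [ 0.   -0.09  0.03] q7 56.5 19.25
left toolz 4.3 worldz 119.4 415
right toolz 4.6 worldz 119.1 222
mid toolz -9.4 worldz 133.0 122
```

View pics/w10.png

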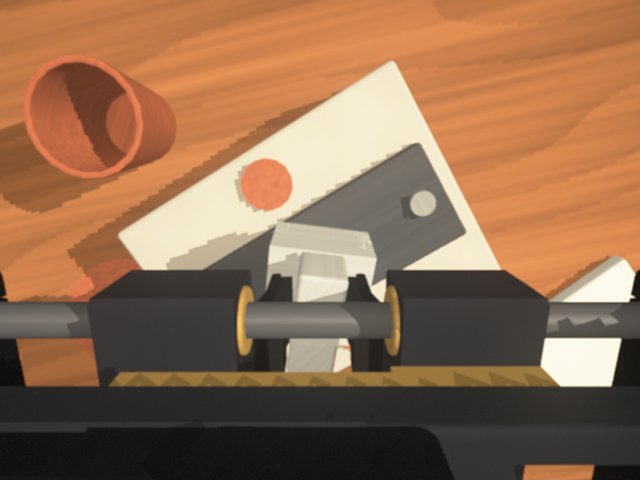

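The nut follows, lagging about 8°, and is still at crown height. Continuing.

{"api": "arm_command", "payload": {
  "targets": [
    [[0,0,0,0,0,-5,0.47],[0,0,0,0,0,-10,0.47],[0,0,0,0,0,-15,0.47],[0,0,0,0,0,-20,0.47],[0,0,0,0,0,-25,0.47],[0,0,0,0,0,-30,0.47],[0,0,0,0,0,-30,0.47]]
  ]
}}

```text
time_s: 20.0
tool_pos: [0.4944, 0.14, 0.1238]
tool_rot: [179.8, -0.1, -162.1]
force: [0.7, 0.5, -0.6]
grip_width: 0.0233
```

```bash
python3 nutz.py pics/w11.png
```

```text
w 0.0233 [0.4944 0.14   0.1238] [ 1.7975e+02 -1.4000e-01 -1.6211e+02] F [ 0.7  0.5 -0.6] M [-0.06 -0.02  0.04] q7 86.1 20.0
left toolz 13.8 worldz 110.0 616
right toolz 16.2 worldz 107.6 327
mid toolz -10.9 worldz 134.7 518
```

View pics/w11.png

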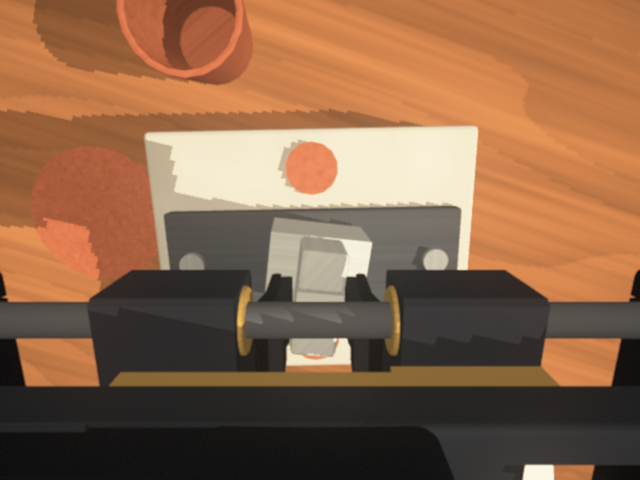

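It dropped 10 mm: block top now about 109 mm, with the nut near 187°. Lowering the fingers and running it forward.

{"api": "arm_command", "payload": {
  "targets": [
    [[0,0,0.005,0,0,0,0.47],[0,0,0.01,0,0,0,0.47],[0,0,0.01,0,0,7,0.47],[0,0,0.01,0,0,14,0.47],[0,0,0.01,0,0,21,0.47],[0,0,0.01,0,0,28,0.47],[0,0,0.01,0,0,35,0.47],[0,0,0.01,0,0,42,0.47],[0,0,0.01,0,0,49,0.47],[0,0,0.01,0,0,56,0.47]]
  ]
}}

```text
time_s: 21.05
tool_pos: [0.4941, 0.1401, 0.1132]
tool_rot: [-180.0, -0.3, 141.6]
force: [1.1, -0.0, -0.6]
grip_width: 0.0229
```

```bash
python3 nutz.py pics/w12.png
```

```text
w 0.0229 [0.4941 0.1401 0.1132] [-179.99   -0.31  141.64] F [ 1.1 -0.  -0.6] M [-0.12 -0.02  0.03] q7 30.2 21.05
left toolz 4.4 worldz 108.8 323
right toolz 4.9 worldz 108.3 470
mid toolz -20.9 worldz 134.1 250
```

View pics/w12.png

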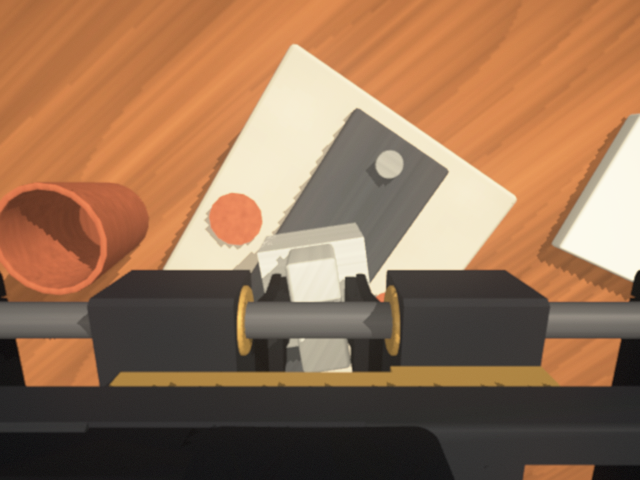

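{"api": "arm_command", "payload": {
  "targets": [
    [[0,0,0.001,0,0,7,0.47],[0,0,0.001,0,0,14,0.47],[0,0,0.001,0,0,21,0.47],[0,0,0.001,0,0,28,0.47],[0,0,0.001,0,0,35,0.47],[0,0,0.001,0,0,42,0.47],[0,0,0.001,0,0,49,0.47],[0,0,0.001,0,0,56,0.47],[0,0,0.001,0,0,56,0.47]]
  ]
}}

```text
time_s: 22.0
tool_pos: [0.4941, 0.1402, 0.1124]
tool_rot: [-179.7, -0.2, 86.0]
force: [0.8, 0.0, -0.3]
grip_width: 0.0232
```

```bash
python3 nutz.py pics/w13.png
```

```text
w 0.0232 [0.4941 0.1402 0.1124] [-1.7974e+02 -1.7000e-01  8.6050e+01] F [ 0.8  0.  -0.3] M [-0.07  0.1   0.07] q7 -24.9 22.0
left toolz 7.9 worldz 104.5 300
right toolz 6.6 worldz 105.9 407
mid toolz -18.1 worldz 130.6 203
```

View pics/w13.png

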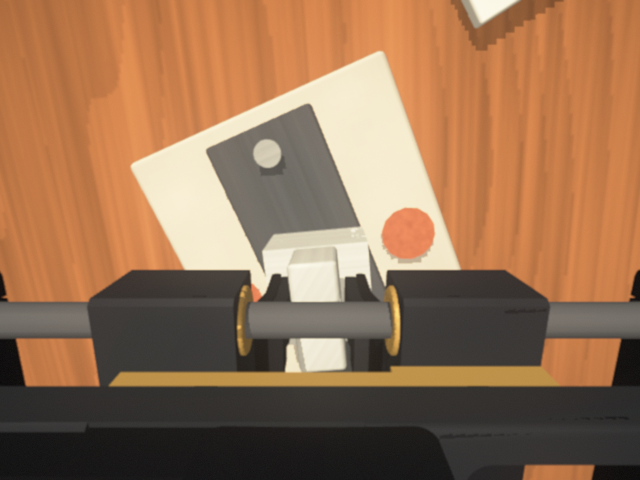

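{"api": "arm_command", "payload": {
  "targets": [
    [[0,0,0.002,0,0,5,0.47],[0,0,0.002,0,0,10,0.47],[0,0,0.002,0,0,15,0.47],[0,0,0.002,0,0,20,0.47],[0,0,0.002,0,0,20,0.47]]
  ]
}}

```text
time_s: 22.55
tool_pos: [0.4943, 0.1401, 0.1106]
tool_rot: [-179.7, -0.1, 66.2]
force: [0.6, 0.6, -0.1]
grip_width: 0.0229
```

```bash
python3 nutz.py pics/w14.png
```

```text
w 0.0229 [0.4943 0.1401 0.1106] [-1.7972e+02 -8.0000e-02  6.6160e+01] F [ 0.6  0.6 -0.1] M [-0.08  0.06  0.04] q7 -44.6 22.55
left toolz 6.2 worldz 104.5 230
right toolz 6.0 worldz 104.7 381
mid toolz 40.7 worldz 69.9 159
```

View pics/w14.png

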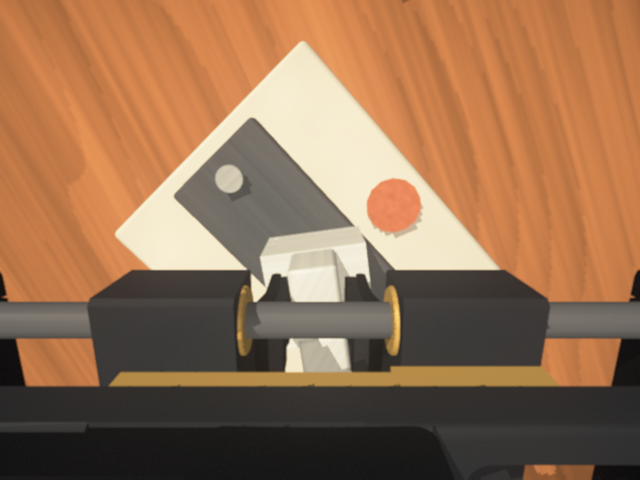

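{"api": "arm_command", "payload": {
  "targets": [
    [[0,0,0,0,0,4,0.47],[0,0,0,0,0,8,0.47],[0,0,0,0,0,12,0.47],[0,0,0,0,0,12,0.47]]
  ]
}}

```text
time_s: 23.0
tool_pos: [0.4945, 0.1401, 0.1108]
tool_rot: [-179.7, -0.1, 54.2]
force: [1.2, -0.5, 0.1]
grip_width: 0.0231
```

```bash
python3 nutz.py pics/w15.png
```

```text
w 0.0231 [0.4945 0.1401 0.1108] [-1.7974e+02 -5.0000e-02  5.4170e+01] F [ 1.2 -0.5  0.1] M [-0.12 -0.11  0.03] q7 -56.5 23.0
left toolz 41.1 worldz 69.7 182
right toolz 6.6 worldz 104.2 390
mid toolz 41.1 worldz 69.7 163
```

View pics/w15.png

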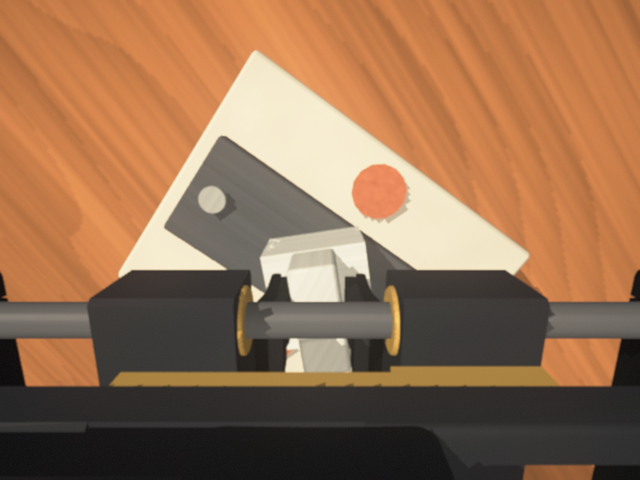

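{"api": "arm_command", "payload": {
  "targets": [
    [[0,0,0,0,0,4,0.47],[0,0,0,0,0,8,0.47],[0,0,0,0,0,8,0.47]]
  ]
}}

```text
time_s: 23.35
tool_pos: [0.4949, 0.1401, 0.1108]
tool_rot: [-179.8, -0.0, 46.2]
force: [1.8, -0.2, -1.4]
grip_width: 0.0228
```

```bash
python3 nutz.py pics/w16.png
```

```text
w 0.0228 [0.4949 0.1401 0.1108] [-1.7976e+02 -4.0000e-02  4.6170e+01] F [ 1.8 -0.2 -1.4] M [-0.09 -0.51  0.1 ] q7 -64.4 23.35
left toolz 41.2 worldz 69.7 184
right toolz 6.7 worldz 104.2 374
mid toolz 41.1 worldz 69.8 167
```

View pics/w16.png

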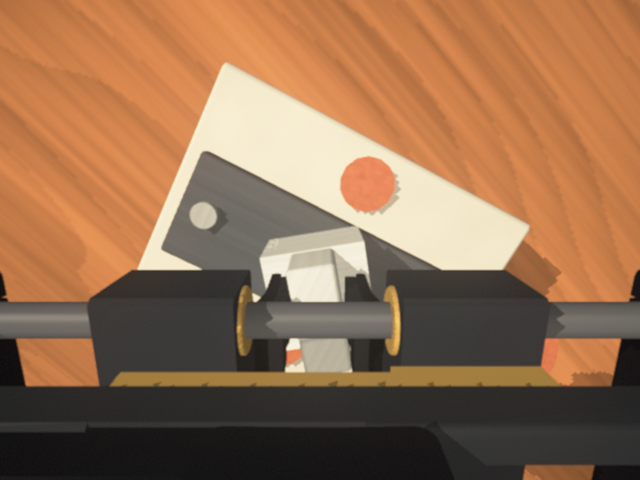

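{"api": "arm_command", "payload": {
  "targets": [
    [[0,0,0,0,0,3,0.47],[0,0,0,0,0,6,0.47],[0,0,0,0,0,6,0.47]]
  ]
}}

```text
time_s: 23.7
tool_pos: [0.495, 0.14, 0.1109]
tool_rot: [-179.8, -0.0, 40.2]
force: [3.3, 0.2, -2.4]
grip_width: 0.0242
```

```bash
python3 nutz.py
```

```text
w 0.0242 [0.495  0.14   0.1109] [-1.7977e+02 -2.0000e-02  4.0170e+01] F [ 3.3  0.2 -2.4] M [-0.09 -0.79  0.17] q7 -70.4 23.7
left toolz 41.3 worldz 69.7 200
right toolz 7.0 worldz 104.0 342
mid toolz 7.3 worldz 103.6 154
```

The torque is rising and the bar is forcing the fingers open (24.2 mm), so it has run up tight. Block top is 104.0 mm, the seated height. Easing back, opening and retreating.

{"api": "arm_command", "payload": {
  "targets": [
    [[0,0,0,0,0,-6,0.4],[0,0,0,0,0,-10,0.2],[0,0,0,0,0,-10,0],[0,0,0,0,0,-10,0],[0,0,-0.02,0,0,-10,0],[0,0,-0.06,0,0,-10,0],[0,0,-0.1,0,0,-10,0],[0,0,-0.14,0,0,-10,0],[0,0,-0.14,0,0,-10,0]]
  ]
}}

```text
time_s: 24.65
tool_pos: [0.4976, 0.1408, 0.2571]
tool_rot: [179.9, -0.5, 50.0]
force: [0.2, 0.5, 0.1]
grip_width: 0.0434
```

```bash
python3 - <<'E'
from dots import *
o=get_obs(); print(o["grip_width"],o["tool_pos"],o["tool_rot"],o["force"],o["time_s"])
for n in ("scene","wrist"):
    c=read_camera(n); cv2.imwrite(f"pics/{n}17.png",c["img"][:,:,::-1] if n=="wrist" else cv2.resize(c["img"][170:290,280:430,::-1],None,fx=5,fy=5,interpolation=cv2.INTER_CUBIC))
P=cloud(c)
p=P[150:330,200:440].reshape(-1,3)
for lo,hi in ((.1,.109),(.125,.135)):
    q=p[(p[:,2]>lo)&(p[:,2]<hi)]
    A=np.c_[q[:,:2],np.ones(len(q))]; s,*_=np.linalg.lstsq(A,q[:,2],rcond=None); r=q[:,2]-A@s; k=abs(r)<.004; s,*_=np.linalg.lstsq(A[k],q[k,2],rcond=None)
    print(lo,len(q),np.median(q,0).round(4),"slope",s[:2].round(3),cv2.minAreaRect((q[:,:2]*1000).astype(np.float32)))
q=p[(p[:,2]>.066)&(p[:,2]<.074)]; print("clamp",np.median(q[:,2]))
E
```

```text
0.04340803076630093 [0.49763608 0.14082342 0.25714639] [179.93700376  -0.49643041  49.97590075] [0.18407704 0.51744973 0.0650832 ] 24.65
0.1 1864 [0.495  0.1391 0.1039] slope [-0.001 -0.005] ((493.4625549316406, 138.25015258789062), (48.334083557128906, 47.96905517578125), 53.42965316772461)
0.125 1595 [0.4941 0.1393 0.1297] slope [-0.006 -0.002] ((493.4214172363281, 138.3433380126953), (48.23349380493164, 20.020549774169922), 53.31541061401367)
clamp 0.0698349977888214
```

View pics/scene17.png

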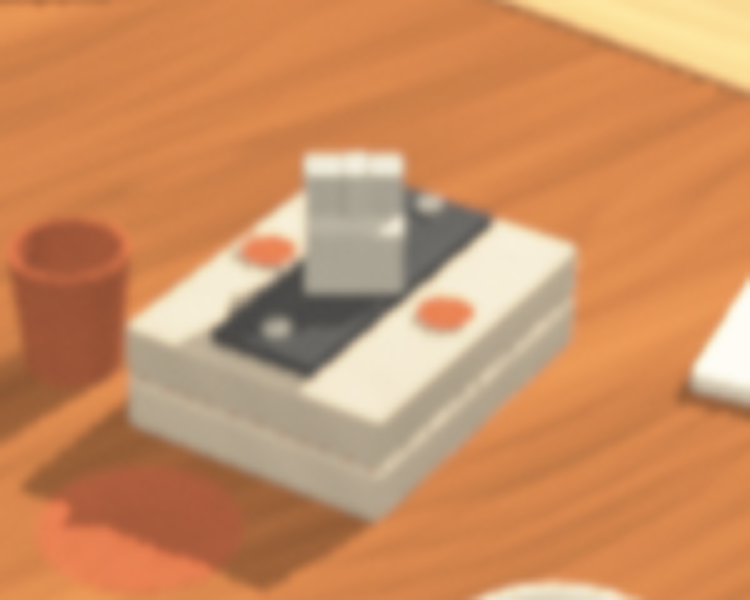

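View pics/wrist17.png

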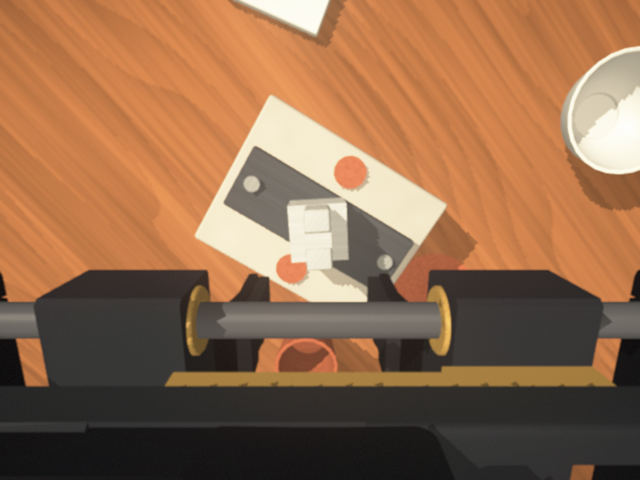

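The nut sits flat: top face 59.9 mm above the clamp bar (so nut_mid is about 30 mm up), slope under 0.01, gripper clear. Handing in.

```bash
python3 -c "
from h import *
for t in ['bowl','cup','tile','spatula']:
    read_camera('top') if t=='bowl' else 0
    d=search_frame(t,'top'); print(t,[(np.round(x['position'],1),round(x['conf'],2)) for x in d[:2]])
print(sign_off())"
```

```text
bowl [(array([296.5, 160.9]), 0.8)]
cup [(array([294.9, 314.8]), 0.79)]
tile [(array([180.7, 215.8]), 0.87)]
spatula [(array([443.6, 215.7]), 0.61), (array([294.6, 315.9]), 0.49)]
the job is handed in; nothing more can be done
None
```

The nut is run down on the stud and sits flat on the clamp bar, let go with the gripper clear. I handed the job in at about 25 s of the 72 s; no verdict is reported.

**What I did:**
1. Pinched the bar at 45°, stood the nut on the bench a little farther out (the first spot was at the edge of the arm's reach), and took it again from straight above.
2. Set it on the crown and turned it about 65° anticlockwise with loose fingers until it dropped 10 mm.
3. Turned it about 130° clockwise until it stalled, then opened and backed away.

**Last checks:**
- **Height:** the nut's top face is 59.9 mm above the bar, which puts its centre about 30 mm up (the limit is 31.8 mm).
- **Tilt:** the slope of its top faces is below 0.01.
- **Position:** I did not check its distance from the stud axis separately. The nut fits at (0.4934, 0.1383), about 2 mm from the stud estimates of about (0.4957, 0.139), but the calibration is only good to about 2 mm.
- **Bystanders:** the bowl, cup and spatula were found within about 2 px of where they started. The tile read 4 px (about 10 mm) off. Nothing touched it, so I take that as detector scatter.

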